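# Tip a tray of brass fittings into the scrap hopper

### The arm

A 7-joint arm with a two-finger parallel gripper is mounted at the origin on the work surface. World frame = base frame: x ahead of the robot, y to its left, z up, the work surface at z = 0. Lengths are in m, angles in rad, forces in N, time in s.
With the tool pointing down it reaches from about 0.425 to 0.95 m from the base axis. Payload 16.7 kg.
Tool frame: the origin (TCP) lies between the finger pads; the fingertips stand 19 mm ahead of it and the grasp point (between the pads) is the TCP (tip_reach is the z of the fingertips in the tool frame, in m); z points along the fingers, y is the line along which they close (so a half turn about z gives the same grasp; the last joint's range is limited). The gripper opens to 94 mm and grips with 3 to 60 N. Pads are 16 mm wide; open, the fingers measure 119 mm over their backs; the gripper's body (75 mm by 177 mm) begins 78 mm behind the grasp point.
Start: joints at [-1.3, 0.426, 0.074, 1.606, -0.034, 1.111, -0.067], TCP at [0.276, 0.616, 0.224] pointing down, gripper open.
Joint ranges: [-2.85, 2.85], [-0.5, 2.14], [-1.23, 1.37], [0.21, 2.46], [-1.02, 4.16], [0.16, 2.05], [-2.73, 2.73]. Speed limits (rad/s): [1.89, 1.89, 2.39, 2.39, 3.01, 3.01, 3.01].

### API

Orientations are given as a 3x3 rotation matrix whose columns are the frame's x, y, z axes.
In Python, from rig import * gives the robot as it stands.
- The arm moves only by the tool play_rows, never from a script. Its argument "increments" is a list of rows, each a list of 3 entries, a list of its own where there are three numbers: the turn, a rotation vector about the tool's x, y, z in degrees, then the shift along the tool's x, y, z in m, then the finger opening in m, from 0 to 0.094. In form: [[[rx, ry, rz], [dx, dy, dz], gripper], ...]. A call has 1 to 12 rows; each row is the pose to reach, as a shift and turn from the pose commanded when the call began, along the tool's axes at that moment; what a row does not reach only later rows make up. A row lasts 1/12 s, in which the tool goes at most 41.7 mm and 7.16 degrees, less where a joint would pass 70% of its speed; a pose out of reach is approached as far as the arm can. A call with a gripper value outside its range is refused whole. The fingers move at their own pace and stop on an object; "grip_force" is the grip in N (left out, the last holds). Time passes only in rows, so rows that repeat a pose let the fingers close. It gives the time, the measured TCP pose, the force, the opening and the grip force at its end, in the units of the state.
- observe(): the state, without advancing time (a new reading comes with each control period).
- grab_frame(name): name is "side" or "top" or "wrist"; returns a dict with "frame" (480x640x3 uint8, red, green, blue), "z_map" (480x640 float32, m along the optical axis (not along the pixel's ray), 0 where there is no reading), "fx", "fy", "cx", "cy" (pixels), "pose" (4x4, takes a point from camera to world coordinates). Camera axes: x right, y down, z forward; pixel columns grow to the right and rows downward; lengths in m; the calibration is good to about 2 mm. A picture is of the moment at which its call begins.
- finish_job(): hands the job in; it is judged then, once.
The state is a dict: "time": time; "qpos": joint angles; "dq": joint speeds; "joint_torque": joint torques, N m; "tcp_pos": TCP position; "tcp_rot": TCP orientation; "wrist_force": force on the tool from outside, world axes, zero at the start; "ft_torque": the same for the moment, N m; "finger_gap": opening from 0.0 (shut) to 1.0 (fully open); "gripper_force": force on a finger pad.
Only numpy, scipy, OpenCV 4.12 (cv2) and the standard library are available. Lean on these libraries where they do the work, as an engineer would, in place of code of your own. Each camera call takes 0.05 s, during which the arm holds its last target. There are 200 camera calls.

### The job

First swing the hopper's yellow lid up until it stands upright. Then gather all the brass hex fittings together in the tray (draw it straight out of its bay), and tip the tray over the hopper so that they all drop in. Finish with the tray empty and fully home, nose first, in its bay against the stop, and the lid fully shut, leaving the other things on the bench alone.

Things in the scene. Friction and masses are not known exactly. Their poses are not given: they have to be found in the camera images.
- hopper: Fixed blue steel hopper, an open-topped box 260 (x) x 180 (y) x 110 mm high, walls and floor 6 mm. Origin: centre of its underside on the bench. The lid is hinged along its +y rim.
- hopper_floor (a point): Centre of the hopper's inner floor, 6 mm above the bench; axes as the hopper.
- lid (a joint): Angle of the yellow lid (5 mm thick, 270 x 184 mm): 0 shut, pi/2 upright, stop at 1.9. The hinge axis lies along the hopper's x at y = +90, z = 111 mm of the hopper's frame. The hinge is stiff (0.4 N m of friction): the lid stays where it is left.
- lid_bar (a point): Middle of the lid's round bar handle: 10 mm thick, 120 mm long, parallel to the hinge, on legs at its ends. It is 145 mm from the hinge along the lid and 46 mm off the hinge plane (40 mm off the lid's face), on top when shut. Fingers straddle it from above, pointing down, and the bar turns between them through the whole swing. x along the bar.
- dock: Fixed wooden bay. Origin: on the bench, where the tray's origin lies when home; +x points into the bay, as the tray's x does. Side guides 52 mm high, 172 mm apart, from x = 10 to 125 mm; roof 52 to 64 mm above the bench over x = 30 to 125 mm; stop's face at x = 98 mm. A green box on the roof, 200 mm wide, rises to 134 mm from x = 72 mm on.
- tray: Aluminium tray, 250 g, at the start home in the bay; 190 (x) x 158 (y) mm, origin: centre of its underside. Floor 4 mm; sides 36 mm high, 4 mm thick. Nose (+x) open, its last 30 mm ramp up 6 mm. Rear wall x = -95 to -81 mm, 40 mm high, with a red grip board of that thickness (14 mm), 90 mm wide, up to 78 mm. Grip the board from above across its thickness, firmly (about 50 N).
- fitting0_mid (a point): Centre of a brass hexagonal pipe fitting, 28 mm across flats, 64 mm long, about 80 g, lying on one of its flats, so its centre is 14 mm above what it lies on. x runs along its length. There are 3 to 5 of them; absent ones read None from the start.
- fitting1_mid (a point): Centre of a brass hexagonal pipe fitting, 28 mm across flats, 64 mm long, about 80 g, lying on one of its flats, so its centre is 14 mm above what it lies on. x runs along its length. There are 3 to 5 of them; absent ones read None from the start.
- fitting2_mid (a point): Centre of a brass hexagonal pipe fitting, 28 mm across flats, 64 mm long, about 80 g, lying on one of its flats, so its centre is 14 mm above what it lies on. x runs along its length. There are 3 to 5 of them; absent ones read None from the start.
- fitting3_mid (a point): Centre of a brass hexagonal pipe fitting, 28 mm across flats, 64 mm long, about 80 g, lying on one of its flats, so its centre is 14 mm above what it lies on. x runs along its length. There are 3 to 5 of them; absent ones read None from the start.
- fitting4_mid (a point): Centre of a brass hexagonal pipe fitting, 28 mm across flats, 64 mm long, about 80 g, lying on one of its flats, so its centre is 14 mm above what it lies on. x runs along its length. There are 3 to 5 of them; absent ones read None from the start.
- tape: Bystander: roll of blue tape, 72 mm across, 24 mm high, lying flat; origin under its centre.
- wrench: Bystander: wrench 180 mm long; origin underneath.
- hammer: Bystander: hammer 200 mm long; origin underneath.
- spray: Bystander: white jar, 60 mm across, 130 mm high; origin under its centre.
- cup: Bystander: white mug, 80 mm across, 90 mm high; origin under its centre.
Things that resemble listed ones, but are neither listed nor needed, are in the scene too. Leave any red look-alike of the part that bears fitting4_mid alone.

How it is judged:
On the way, in this order (a step that is already met when the one before it is completed fails the run):
1. the lid stands upright (within about 0.25 rad) (value of joint lid between 1.32 and 1.82 rad), for 0.2 s.
2. all the fittings are in the tray together (x of fitting0_mid in the frame of tray between -0.085 and 0.095 m and y of fitting0_mid in the frame of tray between -0.075 and 0.075 m and z of fitting0_mid in the frame of tray between -0.01 and 0.07 m and x of fitting1_mid in the frame of tray between -0.085 and 0.095 m and y of fitting1_mid in the frame of tray between -0.075 and 0.075 m and z of fitting1_mid in the frame of tray between -0.01 and 0.07 m and x of fitting2_mid in the frame of tray between -0.085 and 0.095 m and y of fitting2_mid in the frame of tray between -0.075 and 0.075 m and z of fitting2_mid in the frame of tray between -0.01 and 0.07 m and x of fitting3_mid in the frame of tray between -0.085 and 0.095 m and y of fitting3_mid in the frame of tray between -0.075 and 0.075 m and z of fitting3_mid in the frame of tray between -0.01 and 0.07 m and x of fitting4_mid in the frame of tray between -0.085 and 0.095 m and y of fitting4_mid in the frame of tray between -0.075 and 0.075 m and z of fitting4_mid in the frame of tray between -0.01 and 0.07 m), for 0.2 s.
3. the tray is tipped (over 0.35 rad) at the hopper with the lid still open and a fitting has dropped in (angle between tray's own z axis and vertical above 0.35 rad and horizontal distance between tray and hopper below 0.35 m and value of joint lid above 1.2 rad and ((x of fitting0_mid in the frame of hopper_floor between -0.126 and 0.126 m and y of fitting0_mid in the frame of hopper_floor between -0.086 and 0.086 m and z of fitting0_mid in the frame of hopper_floor between -0.02 and 0.1 m) or (x of fitting1_mid in the frame of hopper_floor between -0.126 and 0.126 m and y of fitting1_mid in the frame of hopper_floor between -0.086 and 0.086 m and z of fitting1_mid in the frame of hopper_floor between -0.02 and 0.1 m) or (x of fitting2_mid in the frame of hopper_floor between -0.126 and 0.126 m and y of fitting2_mid in the frame of hopper_floor between -0.086 and 0.086 m and z of fitting2_mid in the frame of hopper_floor between -0.02 and 0.1 m) or (x of fitting3_mid in the frame of hopper_floor between -0.126 and 0.126 m and y of fitting3_mid in the frame of hopper_floor between -0.086 and 0.086 m and z of fitting3_mid in the frame of hopper_floor between -0.02 and 0.1 m) or (x of fitting4_mid in the frame of hopper_floor between -0.126 and 0.126 m and y of fitting4_mid in the frame of hopper_floor between -0.086 and 0.086 m and z of fitting4_mid in the frame of hopper_floor between -0.02 and 0.1 m))), for 0.05 s.
At the end, for the whole second after the job is handed in: Every fitting lies in the hopper below its rim; the lid is shut (under 0.06 rad); the tray stands flat on the bench, nose in, within 15 mm of fully home in its bay, released and at rest; bystanders are where they were (x of fitting0_mid in the frame of hopper_floor between -0.126 and 0.126 m and y of fitting0_mid in the frame of hopper_floor between -0.086 and 0.086 m and z of fitting0_mid in the frame of hopper_floor between -0.02 and 0.1 m and x of fitting1_mid in the frame of hopper_floor between -0.126 and 0.126 m and y of fitting1_mid in the frame of hopper_floor between -0.086 and 0.086 m and z of fitting1_mid in the frame of hopper_floor between -0.02 and 0.1 m and x of fitting2_mid in the frame of hopper_floor between -0.126 and 0.126 m and y of fitting2_mid in the frame of hopper_floor between -0.086 and 0.086 m and z of fitting2_mid in the frame of hopper_floor between -0.02 and 0.1 m and x of fitting3_mid in the frame of hopper_floor between -0.126 and 0.126 m and y of fitting3_mid in the frame of hopper_floor between -0.086 and 0.086 m and z of fitting3_mid in the frame of hopper_floor between -0.02 and 0.1 m and x of fitting4_mid in the frame of hopper_floor between -0.126 and 0.126 m and y of fitting4_mid in the frame of hopper_floor between -0.086 and 0.086 m and z of fitting4_mid in the frame of hopper_floor between -0.02 and 0.1 m and value of joint lid below 0.06 rad and x of tray in the frame of dock between -0.015 and 0.01 m and y of tray in the frame of dock between -0.012 and 0.012 m and angle between the x axis of tray and the x axis of dock, either way round below 0.1 rad and angle between tray's own z axis and vertical below 0.06 rad and height (world z) of tray below 0.01 m and linear speed of tray below 0.02 m/s); the robot touches nothing.
It fails at once if a bystander (tape, wrench, hammer, jar or mug) is moved more than 40 mm (distance of any of tape, wrench, hammer, spray, cup from where it was at the start of the episode above 0.04 m).
It fails at once if a fitting falls off the bench (height (world z) of any of fitting0_mid, fitting1_mid, fitting2_mid, fitting3_mid, fitting4_mid below -0.1 m).
Of fitting0, fitting1, fitting2, fitting3, fitting4 only 3 to 5 are there at a start; the rules pass over those that are not, and their reading is None.
At some moment in a run one of fitting0, fitting1, fitting2, fitting3, fitting4 may be knocked a few centimetres aside while the robot is not near it.
It also fails if it takes over 210 s, if anything falls off the work surface, if the arm or the gripper's body presses on something with over 40 N, if the wrist force passes 120 N, or if a joint passes its speed limit or range.

## Working session

There is one attempt and no reset: what is moved stays moved. The work goes in short steps, Python scripts to look and compute and a tool call to move; the robot and the scene stay as the last step left them, time stands still between calls to the robot, and variables do not carry over. Pictures are saved under pics/ and viewed, at most 14 in all, crops included, and the job is handed in when it is done.

Besides the shell and the picture viewer there is one more tool, called after "Call:" in YAML: its name, and indented under it one key for each argument. play_rows: Moves the arm, as the interface text tells. Its arguments: {"type":"object","properties":{"increments":{"type":"array","items":{"type":"array"}},"grip_force":{"type":"number"}},"required":["increments"]}

```bash
ls; mkdir -p pics
cat > h.py <<'E'
from rig import *
import numpy as np, cv2
def save(name,fn):
    f=grab_frame(name); cv2.imwrite('pics/'+fn+'.png',cv2.cvtColor(f['frame'],cv2.COLOR_RGB2BGR)); np.savez('pics/'+fn+'.npz',**f); return f
def load(fn): return dict(np.load('pics/'+fn+'.npz'))
def w(f,u,v,z=None):
    "pixel to world, by depth (or by plane z)"
    r=np.array([(u-f['cx'])/f['fx'],(v-f['cy'])/f['fy'],1.]); T=f['pose']
    if z is None:
        p=f['z_map'][int(v)-1:int(v)+2,int(u)-1:int(u)+2]; d=np.median(p[p>0]); return T[:3,:3]@(r*d)+T[:3,3]
    k=T[:3,:3]@r; return T[:3,3]+k*(z-T[2,3])/k[2]
def cloud(f):
    v,u=np.mgrid[0:480,0:640]; d=f['z_map']; P=np.stack([(u-f['cx'])/f['fx']*d,(v-f['cy'])/f['fy']*d,d],-1)
    return P@f['pose'][:3,:3].T+f['pose'][:3,3]
def rel(pos,R=None):
    "target in tool axes: turn (deg rotvec) and shift"
    s=observe(); R0=np.array(s['tcp_rot']); p=np.array(s['tcp_pos'])
    sh=R0.T@(np.array(pos)-p); t=np.zeros(3)
    if R is not None: t=np.degrees(cv2.Rodrigues(R0.T@np.array(R))[0].ravel())
    return t.round(2),sh.round(4)
E
python3 - <<'E'
from h import *
np.set_printoptions(precision=4,suppress=True)
s=observe()
for k in s: print(k,np.array(s[k]))
for n in('top','side'):
    f=save(n,n+'0'); print(n,f['pose'],f['fx'])
E
```

```text
pics
time 0.0
qpos [-1.2995  0.4267  0.0739  1.6066 -0.0341  1.1108 -0.0671]
dq [ 0.0002 -0.0016  0.0001  0.0002 -0.0003  0.0004  0.0002]
joint_torque [ -0.0008 -93.5826   3.6659 -45.417   -0.049    0.0205   0.0002]
tcp_pos [0.2756 0.6157 0.2238]
tcp_rot [[-0.9127  0.4085 -0.0004]
 [ 0.4085  0.9127 -0.0012]
 [-0.0001 -0.0013 -1.    ]]
wrist_force [ 0.2885  0.0598 -0.6725]
ft_torque [-0.0386  0.0423 -0.0053]
gripper_force 0.0
finger_gap 0.998136075047932
top [[-0.0192 -0.9877  0.1555  0.3855]
 [-0.9998  0.0207  0.0081  0.0171]
 [-0.0112 -0.1553 -0.9878  1.3784]
 [ 0.      0.      0.      1.    ]] 483.4807356474932
side [[ 0.9341 -0.2472  0.2577  0.2408]
 [-0.3569 -0.6687  0.6523 -0.8759]
 [ 0.0111 -0.7013 -0.7128  1.1112]
 [ 0.      0.      0.      1.    ]] 580.0225270123206
```

View pics/top0.png

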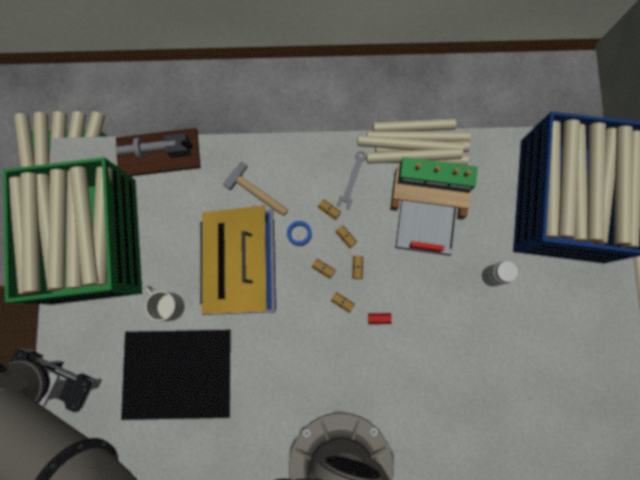

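View pics/side0.png

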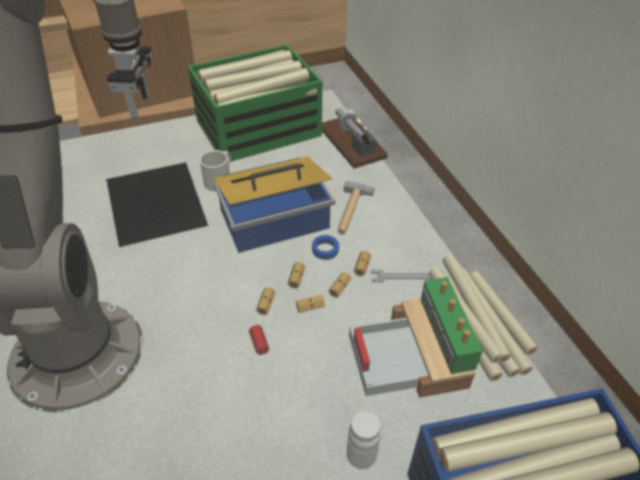

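The top view shows the hopper around (237,260) with its lid slightly raised, five brass fittings at (330,208), (346,236), (324,268), (357,267) and (343,302), and the red decoy at (380,318). The tray is in the dock around (425,225), with the jar, mug, tape, wrench and hammer elsewhere. The side view agrees.

```bash
cat > m.py <<'E'
from h import *
np.set_printoptions(precision=4,suppress=True)
f=load('top0'); C=cloud(f); hsv=cv2.cvtColor(f['frame'],cv2.COLOR_RGB2HSV)
print('bench',w(f,290,350),w(f,500,330),w(f,330,380))
H,S,V=[hsv[...,i].astype(int) for i in range(3)]
def comp(m,box,nm,amin=30):
    mm=np.zeros_like(m); x0,y0,x1,y1=box; mm[y0:y1,x0:x1]=m[y0:y1,x0:x1]
    n,l,st,c=cv2.connectedComponentsWithStats(mm.astype(np.uint8))
    for i in range(1,n):
        if st[i,4]<amin: continue
        P=C[l==i]; r=cv2.minAreaRect(np.argwhere(l==i)[:,::-1].astype(np.float32))
        zt=np.percentile(P[:,2],80)
        top=P[P[:,2]>zt-.006]; r2=cv2.minAreaRect(top[:,:2].astype(np.float32))
        print(nm,c[i].round(1),st[i,4],'zt %.4f'%zt,'rect',np.array(r2[0]),np.array(r2[1]),'ang %.1f'%r2[2],'mean',top[:,:2].mean(0))
comp((H>10)&(H<28)&(S>90),(295,190,375,320),'brass')
comp(((H<8)|(H>172))&(S>120),(360,230,460,330),'red')
comp((H>15)&(H<30)&(S>120),(190,195,285,325),'yellow',100)
comp((H>45)&(H<80)&(S>120),(390,150,490,200),'green',100)
comp((S<60)&(V>100)&(C[...,2]>.1),(470,250,530,300),'jar',50)
comp((C[...,2]>.07),(140,280,190,325),'mug',50)
comp((H>100)&(H<125)&(S>120)&(C[...,2]>.015),(280,210,320,250),'tape',30)
comp((C[...,2]>.006)&(H>8),(215,155,295,220),'hammer',30)
comp((H>8)&(H<20)&(S>60)&(S<200)&(C[...,2]>.04),(385,160,480,225),'roof',30)
E
python3 m.py
python3 - <<'E'
import cv2
a=cv2.imread('pics/top0.png')[185:330,180:480]
cv2.imwrite('pics/c1.png',cv2.resize(a,(800,387),interpolation=cv2.INTER_CUBIC))
E
```

```text
bench [0.3078 0.1324 0.0003] [ 0.3516 -0.4558  0.0001] [ 0.2245  0.0224 -0.0003]
brass [329. 209.] 194 zt 0.0298 rect [0.7039 0.0146] [0.0618 0.0251] ang 54.3 mean [0.7039 0.0157]
brass [345.8 236.1] 197 zt 0.0299 rect [ 0.6228 -0.0307] [0.0609 0.0243] ang 36.2 mean [ 0.6221 -0.0318]
brass [357.3 266.6] 209 zt 0.0300 rect [ 0.535  -0.0625] [0.024  0.0604] ang 84.4 mean [ 0.5352 -0.0623]
brass [323.1 268.1] 200 zt 0.0303 rect [0.4756 0.0188] [0.1735 0.049 ] ang 16.8 mean [0.531  0.0359]
brass [342.4 301.8] 207 zt 0.0300 rect [ 0.4168 -0.0021] [0.0597 0.0734] ang 55.1 mean [ 0.436  -0.0166]
red [426.3 246.2] 191 zt 0.0800 rect [ 0.5822 -0.2485] [0.0871 0.0144] ang 80.5 mean [ 0.5822 -0.2471]
red [379.2 318.2] 206 zt 0.0301 rect [ 0.3895 -0.0649] [0.164  0.0219] ang 88.9 mean [ 0.3889 -0.1155]
yellow [233.7 260.7] 6046 zt 0.1630 rect [0.4996 0.1802] [0.3594 0.1708] ang 29.6 mean [0.5428 0.2014]
green [436.5 172.5] 1214 zt 0.1360 rect [ 0.6376 -0.1293] [0.1767 0.5557] ang 42.2 mean [ 0.7672 -0.2714]
jar [506.9 271.6] 363 zt 0.1320 rect [ 0.4594 -0.2223] [0.0519 0.4984] ang 11.2 mean [ 0.5011 -0.4355]
mug [159.4 304.6] 296 zt 0.0906 rect [0.4299 0.2627] [0.4927 0.0793] ang 88.9 mean [0.4316 0.4566]
tape [298.9 232.8] 200 zt 0.0260 rect [0.6364 0.1023] [0.0631 0.0671] ang 88.9 mean [0.6359 0.1024]
hammer [249.2 200.2] 1472 zt 0.1535 rect [0.5523 0.1177] [0.3811 0.0802] ang 43.0 mean [0.6632 0.2174]
roof [430.3 196. ] 1342 zt 0.0663 rect [ 0.5545 -0.1841] [0.2241 0.4753] ang 65.3 mean [ 0.7263 -0.2678]
```

View pics/c1.png

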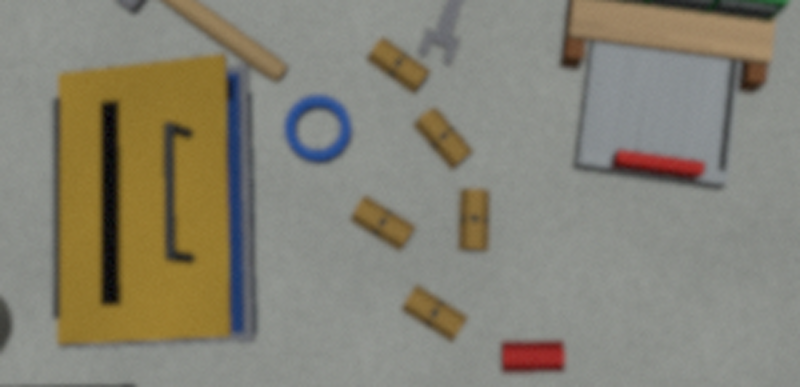

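The crop shows the lid open by a modest angle, since the blue rim is visible to the right of x=228. Its bar runs from (170,125) to (175,260). All five fittings are clear of each other.

```bash
cat > m2.py <<'E'
from m import *
print('-----')
def rect(m,nm):
    P=C[m]; med=np.median(P,0); P=P[np.abs(P-med).max(1)<.2]; r=cv2.minAreaRect(P[:,:2].astype(np.float32)); print(nm,len(P),'ctr',np.array(r[0]),np.array(r[1]),'ang %.1f'%r[2],'med',np.median(P,0))
    return P
Z=C[...,2]
n,l,st,c=cv2.connectedComponentsWithStats(((H>10)&(H<28)&(S>90)).astype(np.uint8))
for i in range(1,n):
    if 150<st[i,4]<260 and 295<c[i][0]<375: rect((l==i)&(Z>.024)&(Z<.036),'brass')
ye=(H>15)&(H<30)&(S>120); ye[:195]=0; ye[325:]=0; ye[:,:190]=0; ye[:,285:]=0
ye=cv2.erode(ye.astype(np.uint8),np.ones((5,5)))>0
P=C[ye]; med=np.median(P,0); 
for _ in range(4):
    q=P.mean(0); nrm=np.linalg.svd(P-q,full_matrices=False)[2][2]; nrm*=np.sign(nrm[2]); P=P[np.abs((P-q)@nrm)<.006]
print('lid plane',q,nrm,'tilt deg',np.degrees(np.arccos(nrm[2])))
d=(C-q)@nrm
box=np.zeros(Z.shape,bool); box[215:300,230:265]=1
B=rect(box&(d>.03)&(d<.06),'bar'); print(np.percentile(B,[5,95],axis=0))
lid=np.zeros(Z.shape,bool); lid[195:325,190:285]=1
L=C[lid&(np.abs(d)<.005)&(Z>.1)]; print('lid ext'); 
for a in (L[L[:,1].argsort()][[5,-5]],L[L[:,0].argsort()][[5,-5]]): print(a)
rb=np.zeros(Z.shape,bool); rb[150:200,385:490]=1
rect(rb&(Z>.125)&(Z<.142),'green top'); rb[190:225]=1
rb[:,:385]=0;rb[:,490:]=0
rect(rb&(Z>.06)&(Z<.07),'roof')
rb[:]=0; rb[195:260,390:470]=1
rect(rb&(Z>.07)&(Z<.09),'board')
rect(rb&(Z>.036)&(Z<.044)&(S<60),'traywalls')
hb=np.zeros(Z.shape,bool); hb[200:320,262:285]=1
P=rect(hb&(Z>.1)&(Z<.118)&~ye,'hopper rim -y')
E
python3 m2.py | sed -n '/-----/,$p'
```

```text
-----
brass 140 ctr [0.7039 0.0146] [0.0618 0.0251] ang 54.3 med [0.7046 0.0167 0.028 ]
brass 142 ctr [ 0.6228 -0.0307] [0.0609 0.0243] ang 36.2 med [ 0.6224 -0.0314  0.0286]
brass 154 ctr [ 0.535  -0.0625] [0.024  0.0604] ang 84.4 med [ 0.5362 -0.0624  0.0282]
brass 150 ctr [0.5324 0.0361] [0.0612 0.0243] ang 59.1 med [0.5328 0.0343 0.0282]
brass 152 ctr [ 0.4374 -0.0164] [0.0599 0.023 ] ang 56.4 med [ 0.4369 -0.0181  0.0278]
lid plane [0.5446 0.2642 0.1453] [0.0032 0.4839 0.8751] tilt deg 28.941139553506765
bar 169 ctr [0.5481 0.2278] [0.1248 0.0094] ang 0.3 med [0.5475 0.229  0.2029]
[[0.4907 0.224  0.2002]
 [0.6048 0.2323 0.206 ]]
lid ext
[[0.6082 0.2154 0.1693]
 [0.4073 0.3427 0.1052]]
[[0.4073 0.3405 0.1032]
 [0.6804 0.2443 0.1533]]
green top 1453 ctr [ 0.7724 -0.2797] [0.2004 0.0587] ang 80.5 med [ 0.7704 -0.2779  0.1338]
roof 1479 ctr [ 0.7751 -0.2624] [0.2359 0.1704] ang 88.7 med [ 0.7324 -0.2657  0.0637]
board 189 ctr [ 0.645  -0.2623] [0.1995 0.1487] ang 87.7 med [ 0.582  -0.249   0.0779]
traywalls 195 ctr [ 0.6382 -0.2671] [0.1942 0.1339] ang 81.9 med [ 0.5944 -0.2285  0.0384]
hopper rim -y 627 ctr [0.5489 0.179 ] [0.0337 0.2795] ang 89.8 med [0.5407 0.1724 0.1069]
```

```bash
cat >> m2.py <<'E'
print('=====')
for v in (225,280):
    for u in range(198,284,3): print(v,u,C[v,u],f['frame'][v,u])
E
python3 m2.py | sed -n '/=====/,$p'
python3 - <<'E'
import cv2
a=cv2.imread('pics/side0.png')[140:350,190:490]
cv2.imwrite('pics/c2.png',cv2.resize(a,(800,560),interpolation=cv2.INTER_CUBIC))
E
```

```text
=====
225 198 [0.6692 0.3978 0.0004] [133 136 130]
225 201 [0.6443 0.3566 0.1204] [82 76 68]
225 204 [0.6445 0.3491 0.1187] [146 118  47]
225 207 [0.6444 0.3412 0.1184] [147 119  46]
225 210 [0.6426 0.3311 0.1265] [147 119  48]
225 213 [0.641  0.3215 0.1332] [145 118  46]
225 216 [0.6415 0.3144 0.1298] [138 112  44]
225 219 [0.6406 0.3056 0.1336] [25 19 10]
225 222 [0.6395 0.2967 0.1382] [23 21 16]
225 225 [0.6387 0.2881 0.1412] [130 106  42]
225 228 [0.6383 0.28   0.1425] [144 117  48]
225 231 [0.6378 0.2718 0.1441] [139 113  42]
225 234 [0.6376 0.264  0.1443] [144 117  49]
225 237 [0.6357 0.2545 0.1526] [145 117  46]
225 240 [0.6353 0.2465 0.1537] [143 117  45]
225 243 [0.6358 0.2393 0.1504] [143 116  45]
225 246 [0.6345 0.2305 0.1562] [146 118  48]
225 249 [0.6341 0.2226 0.1571] [144 117  47]
225 252 [0.6325 0.2137 0.1642] [143 115  45]
225 255 [0.6323 0.206  0.1643] [143 115  45]
225 258 [0.6314 0.1977 0.1681] [144 117  47]
225 261 [0.6308 0.1898 0.1699] [140 113  43]
225 264 [0.6298 0.1816 0.1741] [117  99  59]
225 267 [0.6631 0.1954 0.0094] [ 32  59 102]
225 270 [0.6432 0.1747 
[... 791 characters left out ...]
.4936 0.2542 0.1471] [150 123  48]
280 240 [0.4933 0.2462 0.1489] [146 120  49]
280 243 [0.4884 0.2287 0.2035] [61 58 49]
280 246 [0.4889 0.2228 0.1956] [51 46 35]
280 249 [0.4899 0.2176 0.1827] [72 61 35]
280 252 [0.4919 0.2141 0.158 ] [113  94  42]
280 255 [0.4917 0.2065 0.1581] [150 121  48]
280 258 [0.4906 0.1972 0.1695] [151 123  50]
280 261 [0.4899 0.1888 0.1758] [149 121  46]
280 264 [0.4899 0.1815 0.1742] [147 122  52]
280 267 [0.5044 0.1961 0.0048] [46 64 99]
280 270 [0.4952 0.1745 0.1093] [ 56  70 103]
280 273 [0.4956 0.1675 0.1021] [92 93 97]
280 276 [0.5042 0.1709 0.0006] [129 131 129]
280 279 [ 0.5042  0.1624 -0.0007] [141 143 139]
280 282 [ 0.5043  0.1542 -0.0045] [145 147 143]
```

View pics/c2.png

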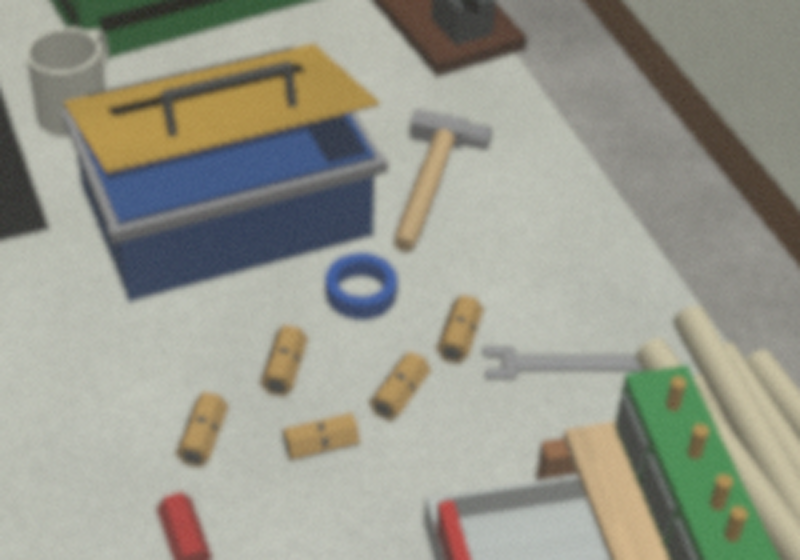

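```bash
cat >> h.py <<'E'
def Rd(yx,yy):
    "tool down with tool y along (yx,yy)"
    y=np.array([yx,yy,0.]); y/=np.linalg.norm(y); z=np.array([0,0,-1.]); return np.stack([np.cross(y,z),y,z],1)
def go(pos,yaw=None):
    R=None if yaw is None else Rd(np.cos(np.radians(yaw)),np.sin(np.radians(yaw)))
    t,s=rel(pos,R); s0=observe(); print('turn',t,'shift',s,'| t=%.2f'%s0['time'],'pos',np.array(s0['tcp_pos']).round(4),'q',np.array(s0['qpos']).round(2))
E
python3 -c "
from h import *
go((.547,.227,.26),90); go((.547,.227,.199),90)"
```

```text
turn [-6.000e-02 -1.000e-02 -2.411e+01] shift [-0.4065 -0.244  -0.0358] | t=0.10 pos [0.2756 0.6158 0.2239] q [-1.3   0.43  0.07  1.61 -0.03  1.11 -0.07]
turn [-6.000e-02 -1.000e-02 -2.411e+01] shift [-0.4065 -0.244   0.0252] | t=0.10 pos [0.2756 0.6158 0.2239] q [-1.3   0.43  0.07  1.61 -0.03  1.11 -0.07]
```

Call:
play_rows:
  increments:
    - [[0, 0, 0], [0, 0, -0.036], 0.05]
    - [[0, 0, -7], [-0.04, -0.024, -0.036], 0.05]
    - [[0, 0, -14], [-0.08, -0.048, -0.036], 0.05]
    - [[0, 0, -21], [-0.12, -0.072, -0.036], 0.05]
    - [[0, 0, -24.1], [-0.16, -0.096, -0.036], 0.05]
    - [[0, 0, -24.1], [-0.2, -0.12, -0.036], 0.05]
    - [[0, 0, -24.1], [-0.24, -0.144, -0.036], 0.05]
    - [[0, 0, -24.1], [-0.28, -0.168, -0.036], 0.05]
    - [[0, 0, -24.1], [-0.32, -0.192, -0.036], 0.05]
    - [[0, 0, -24.1], [-0.36, -0.216, -0.036], 0.05]
    - [[0, 0, -24.1], [-0.4065, -0.244, -0.036], 0.05]
    - [[0, 0, -24.1], [-0.4065, -0.244, -0.036], 0.05]
  grip_force: 15

```text
time: 1.1
tcp_pos: [0.5385, 0.2386, 0.2604]
tcp_rot: [[-1.0, 0.0, -0.0], [0.0, 1.0, -0.0], [0.0, -0.0, -1.0]]
wrist_force: [0.3, 0.3, 0.3]
finger_gap: 0.532
gripper_force: 0.0
```

```bash
python3 -c "
from h import *
go((.547,.227,.199),90)
save('wrist','w1')
f=load('w1');C=cloud(f);print(observe()['tcp_rot'])
import cv2
"
```

```text
turn [-0.   -0.01 -0.01] shift [-0.0085 -0.0116  0.0614] | t=1.10 pos [0.5385 0.2386 0.2604] q [-0.69  0.26  0.2   1.77 -0.06  1.12  1.1 ]
[[-0.99996426  0.00826308  0.00178833]
 [ 0.00825782  0.99996161 -0.00293041]
 [-0.00181247 -0.00291554 -0.99999411]]
```

View pics/w1.png

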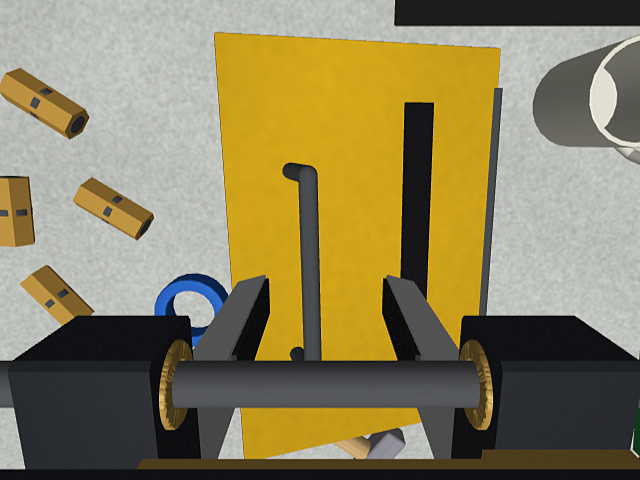

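The wrist view shows the bar between the open fingers, from about (308,170) to (312,360).

```bash
python3 -c "
from h import *
f=load('w1')
for p in [(308,200),(309,250),(311,300),(312,340),(350,250),(250,250)]: print(p,w(f,*p))
go((.547,.227,.199),90)
"
```

```text
(308, 200) [0.50163195 0.22919901 0.20280915]
(309, 250) [0.5278072  0.22947642 0.20332647]
(311, 300) [0.55559915 0.23027901 0.20315677]
(312, 340) [0.57872272 0.23064606 0.20363336]
(350, 250) [0.54149275 0.25414113 0.14896289]
(250, 250) [0.53661771 0.19221921 0.16813402]
turn [-0.17  0.1  -0.47] shift [-0.0039 -0.0032  0.0616] | t=1.15 pos [0.543  0.2305 0.2606] q [-0.69  0.26  0.21  1.77 -0.06  1.12  1.1 ]
```

Call:
play_rows:
  increments:
    - [[0, 0, 0], [0, 0.001, 0.03], 0.05]
    - [[0, 0, 0], [0, 0.001, 0.062], 0.05]
    - [[0, 0, 0], [0, 0.001, 0.062], 0.05]
    - [[0, 0, 0], [0, 0.001, 0.062], 0.05]
    - [[0, 0, 0], [0, 0.001, 0.062], 0.0]
    - [[0, 0, 0], [0, 0.001, 0.062], 0.0]
    - [[0, 0, 0], [0, 0.001, 0.062], 0.0]
    - [[0, 0, 0], [0, 0.001, 0.062], 0.0]
    - [[0, 0, 0], [0, 0.001, 0.062], 0.0]
    - [[0, 0, 0], [0, 0.001, 0.062], 0.0]
  grip_force: 12

```text
time: 1.98
tcp_pos: [0.5385, 0.2372, 0.1998]
tcp_rot: [[-1.0, 0.003, 0.0], [0.003, 1.0, -0.004], [-0.0, -0.004, -1.0]]
wrist_force: [-3.5, -23.7, 14.9]
finger_gap: 0.24
gripper_force: 12.0
```

```bash
python3 -c "
from h import *
p=np.array(observe()['tcp_pos']);print(p,observe()['wrist_force'])
# hinge from known z, bar angle
a0=np.arctan2(.046,.145)
hy=.349; r=np.hypot(.145,.046)
th=np.arcsin((p[2]-.111)/r); print('th',th-a0,'hy',p[1]+r*np.cos(th))
hy=p[1]+r*np.cos(th)
for T in np.linspace(th,a0+1.57,17): print((np.array([-(hy-r*np.cos(T)-p[1])*0+ (hy-r*np.cos(T)-p[1]), -(.111+r*np.sin(T)-p[2])])).round(4))
"
```

```text
[0.53852084 0.23720336 0.19981089] [ -3.47467913 -23.73652345  14.85556519]
th 0.31622098632884044 hy 0.36070893134168247
[ 0. -0.]
[ 0.0073 -0.0094]
[ 0.0154 -0.0182]
[ 0.0241 -0.0263]
[ 0.0334 -0.0338]
[ 0.0433 -0.0404]
[ 0.0536 -0.0463]
[ 0.0644 -0.0514]
[ 0.0756 -0.0556]
[ 0.087  -0.0589]
[ 0.0987 -0.0613]
[ 0.1105 -0.0628]
[ 0.1224 -0.0633]
[ 0.1343 -0.0629]
[ 0.1462 -0.0616]
[ 0.1579 -0.0594]
[ 0.1694 -0.0562]
```

Call:
play_rows:
  increments:
    - [[0, 0, 0], [0, -0.004, 0], 0.0]
    - [[0, 0, 0], [0, -0.007, 0], 0.0]
    - [[0, 0, 0], [0, -0.007, 0], 0.0]
    - [[0, 0, 0], [0, -0.007, 0], 0.0]
    - [[0, 0, 0], [0, -0.007, 0], 0.0]
    - [[0, 0, 0], [0, -0.007, 0], 0.0]

```text
time: 2.48
tcp_pos: [0.5385, 0.2305, 0.1997]
tcp_rot: [[-1.0, 0.003, 0.0], [0.003, 1.0, -0.004], [-0.0, -0.004, -1.0]]
wrist_force: [-3.2, -21.5, 13.0]
finger_gap: 0.103
gripper_force: 12.0
```

```bash
python3 -c "
from h import *
save('wrist','w2'); s=observe(); print(s['tcp_pos'],s['wrist_force'],s['finger_gap'],s['gripper_force'])
f=load('w2')
for p in [(308,200),(309,250),(311,300)]: print(p,w(f,*p))
"
```

```text
[0.53848451 0.23050269 0.19974235] [ -3.84792955 -21.22131127  13.13106131] 0.10220602548409963 11.965212598443031
(308, 200) [0.49947716 0.22169346 0.15894403]
(309, 250) [0.52388606 0.2218291  0.15841688]
(311, 300) [0.53104958 0.22450082 0.20731073]
```

View pics/w2.png

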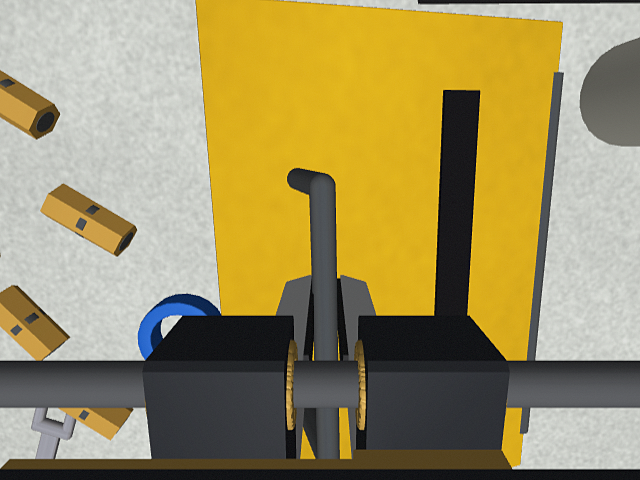

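The fingers now hold the bar, with a gap of 9.6 mm. Next I follow the hinge arc.

Call:
play_rows:
  increments:
    - [[0, 0, 0], [0, 0.007, -0.0095], 0]
    - [[0, 0, 0], [0, 0.015, -0.018], 0]
    - [[0, 0, 0], [0, 0.024, -0.026], 0]
    - [[0, 0, 0], [0, 0.033, -0.034], 0]
    - [[0, 0, 0], [0, 0.043, -0.0405], 0]
    - [[0, 0, 0], [0, 0.053, -0.0465], 0]
    - [[0, 0, 0], [0, 0.064, -0.0515], 0]
    - [[0, 0, 0], [0, 0.075, -0.0555], 0]
    - [[0, 0, 0], [0, 0.0865, -0.059], 0]
    - [[0, 0, 0], [0, 0.0865, -0.059], 0]
    - [[0, 0, 0], [0, 0.0865, -0.059], 0]

```text
time: 3.45
tcp_pos: [0.5385, 0.3224, 0.2596]
tcp_rot: [[-1.0, -0.001, 0.003], [-0.001, 1.0, 0.002], [-0.003, 0.002, -1.0]]
wrist_force: [0.8, 0.2, 8.4]
finger_gap: 0.099
gripper_force: 12.0
```

Call:
play_rows:
  increments:
    - [[0, 0, 0], [0, 0.01, -0.002], 0]
    - [[0, 0, 0], [0, 0.02, -0.003], 0]
    - [[0, 0, 0], [0, 0.03, -0.0035], 0]
    - [[0, 0, 0], [0, 0.04, -0.003], 0]
    - [[0, 0, 0], [0, 0.05, -0.002], 0]
    - [[0, 0, 0], [0, 0.06, 0], 0]
    - [[0, 0, 0], [0, 0.07, 0.002], 0]
    - [[0, 0, 0], [0, 0.077, 0.0035], 0]
    - [[0, 0, 0], [0, 0.077, 0.0035], 0]
    - [[0, 0, 0], [0, 0.077, 0.0035], 0]
    - [[0, 0, 0], [0, 0.077, 0.0035], 0]

```text
time: 4.37
tcp_pos: [0.5376, 0.3988, 0.2546]
tcp_rot: [[-1.0, -0.0, 0.0], [-0.0, 1.0, 0.001], [-0.0, 0.001, -1.0]]
wrist_force: [-3.3, 4.0, 6.2]
finger_gap: 0.104
gripper_force: 12.0
```

Upright. I release, rise and then draw the tray out.

Call:
play_rows:
  increments:
    - [[0, 0, 0], [0, 0, 0], 0.03]
    - [[0, 0, 0], [0, 0, 0], 0.03]
    - [[0, 0, 0], [0, 0, 0], 0.03]
    - [[0, 0, 0], [0, 0, -0.03], 0.03]
    - [[0, 0, 0], [0, 0, -0.06], 0.03]
    - [[0, 0, 0], [0, 0, -0.1], 0.03]
    - [[0, 0, 0], [0, 0, -0.1], 0.05]
    - [[0, 0, 0], [0, 0, -0.1], 0.05]

```text
time: 5.03
tcp_pos: [0.5388, 0.398, 0.3563]
tcp_rot: [[-1.0, 0.001, 0.003], [0.001, 1.0, 0.002], [-0.003, 0.002, -1.0]]
wrist_force: [0.1, 0.8, -2.0]
finger_gap: 0.422
gripper_force: 0.0
```

```bash
python3 -c "
from h import *
f=save('top','top1')
C=cloud(f)
m=np.zeros((480,640),bool); m[200:330,150:300]=1
P=C[m&(C[...,2]>.2)&(C[...,2]<.35)]; print(len(P),np.median(P,0),np.percentile(P,[5,50,95],axis=0))
go((.582,-.249,.25),-9.5);go((.582,-.249,.25),170.5)
"
```

```text
1647 [0.52831297 0.35293438 0.25976073] [[0.42375822 0.3501456  0.20716415]
 [0.52831297 0.35293438 0.25976073]
 [0.66000726 0.39243069 0.29567688]]
turn [7.000e-02 1.000e-02 9.945e+01] shift [-0.0443 -0.6468  0.1041] | t=5.08 pos [0.5382 0.3977 0.3544] q [-0.85  0.34  0.16  1.46 -0.06  1.35  0.88]
turn [-1.000e-02  6.000e-02 -8.055e+01] shift [-0.0443 -0.6468  0.1041] | t=5.08 pos [0.5382 0.3977 0.3544] q [-0.85  0.34  0.16  1.46 -0.06  1.35  0.88]
```

View pics/top1.png

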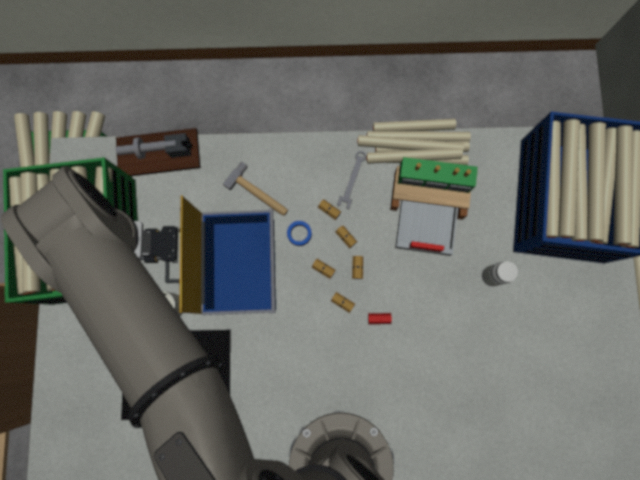

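The lid stands edge-on at u≈190, upright, and the hopper is open. The fittings haven't moved.

Call:
play_rows:
  increments:
    - [[0, 0, 6], [-0.003, -0.04, 0.006], 0.05]
    - [[0, 0, 12], [-0.006, -0.08, 0.012], 0.05]
    - [[0, 0, 18], [-0.009, -0.12, 0.02], 0.05]
    - [[0, 0, 24], [-0.012, -0.16, 0.026], 0.05]
    - [[0, 0, 30], [-0.015, -0.2, 0.032], 0.05]
    - [[0, 0, 36], [-0.018, -0.24, 0.04], 0.05]
    - [[0, 0, 42], [-0.02, -0.28, 0.045], 0.05]
    - [[0, 0, 48], [-0.022, -0.32, 0.05], 0.05]
    - [[0, 0, 54], [-0.025, -0.36, 0.057], 0.05]
    - [[0, 0, 60], [-0.03, -0.4, 0.065], 0.05]
    - [[0, 0, 66], [-0.03, -0.43, 0.07], 0.05]
    - [[0, 0, 66], [-0.03, -0.43, 0.07], 0.05]

```text
time: 6.08
tcp_pos: [0.566, -0.0391, 0.2821]
tcp_rot: [[-0.393, 0.92, -0.003], [0.92, 0.393, -0.003], [-0.001, -0.004, -1.0]]
wrist_force: [-0.3, -0.5, 0.2]
finger_gap: 0.535
gripper_force: 0.0
```

```bash
python3 -c "
from h import *
go((.582,-.249,.20),-9.5)"
```

```text
turn [-0.18  0.13 32.62] shift [-0.1992 -0.0674  0.0826] | t=6.08 pos [ 0.566  -0.0391  0.2821] q [-0.49  0.22  0.53  1.8  -0.12  1.15  0.48]
```

Call:
play_rows:
  increments:
    - [[0, 0, 6], [-0.04, -0.0135, 0.01], 0.05]
    - [[0, 0, 12], [-0.08, -0.027, 0.03], 0.05]
    - [[0, 0, 18], [-0.12, -0.04, 0.05], 0.05]
    - [[0, 0, 24], [-0.16, -0.054, 0.07], 0.05]
    - [[0, 0, 30], [-0.199, -0.0674, 0.082], 0.05]
    - [[0, 0, 32.6], [-0.199, -0.0674, 0.082], 0.05]
    - [[0, 0, 32.6], [-0.199, -0.0674, 0.082], 0.05]
    - [[0, 0, 32.6], [-0.199, -0.0674, 0.082], 0.05]
    - [[0, 0, 32.6], [-0.199, -0.0674, 0.082], 0.05]

```text
time: 6.83
tcp_pos: [0.5867, -0.2403, 0.2013]
tcp_rot: [[0.149, 0.989, -0.001], [0.989, -0.149, 0.0], [0.0, -0.001, -1.0]]
wrist_force: [-0.1, 0.8, 0.3]
finger_gap: 0.53
gripper_force: 0.0
```

```bash
python3 -c "
from h import *
f=save('wrist','w3');C=cloud(f)
hsv=cv2.cvtColor(f['frame'],cv2.COLOR_RGB2HSV).astype(int)
m=((hsv[...,0]<8)|(hsv[...,0]>172))&(hsv[...,1]>120)&(abs(C[...,2]-.078)<.006)
P=C[m]; P=P[abs(P-np.median(P,0)).max(1)<.06]; print(len(P),np.median(P,0),cv2.minAreaRect(P[:,:2].astype(np.float32)))
go((.582,-.249,.063),-9.5)"
```

```text
2517 [ 0.58493309 -0.24616351  0.07757268] ((0.5845551490783691, -0.24906891584396362), (0.08914880454540253, 0.013819310814142227), 80.35575866699219)
turn [-0.04 -0.03  1.  ] shift [-0.0098 -0.0035  0.1386] | t=6.88 pos [ 0.587  -0.2399  0.2016] q [-0.21  0.45  0.66  1.75 -0.31  1.05  0.42]
```

View pics/w3.png

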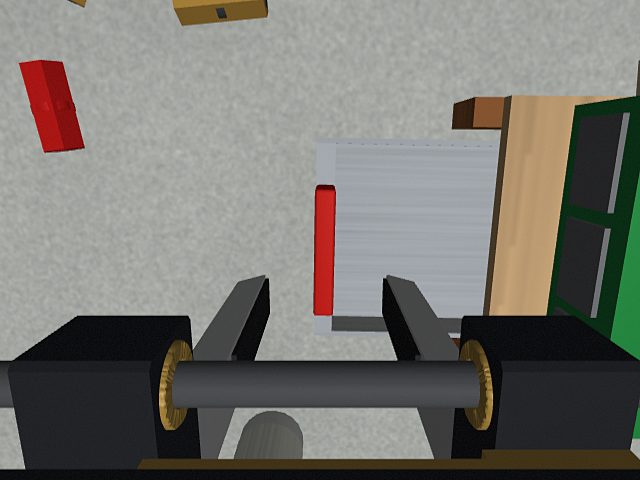

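The wrist view shows the red board at (325,250), slightly left of the middle between the fingers.

Call:
play_rows:
  increments:
    - [[0, 0, 1.1], [-0.0095, -0.002, 0.03], 0.05]
    - [[0, 0, 1.1], [-0.0095, -0.002, 0.06], 0.05]
    - [[0, 0, 1.1], [-0.0095, -0.002, 0.09], 0.05]
    - [[0, 0, 1.1], [-0.0095, -0.002, 0.09], 0.05]
    - [[0, 0, 1.1], [-0.0095, -0.002, 0.09], 0.05]
    - [[0, 0, 1.1], [-0.0095, -0.002, 0.09], 0.05]

```text
time: 7.38
tcp_pos: [0.5845, -0.2499, 0.1137]
tcp_rot: [[0.168, 0.986, 0.001], [0.986, -0.168, -0.0], [-0.0, 0.002, -1.0]]
wrist_force: [0.7, 0.1, 0.7]
finger_gap: 0.528
gripper_force: 0.0
```

```bash
python3 -c "
from h import *
go((.5835,-.249,.063),-9.6)"
```

```text
turn [ 0.09  0.   -0.05] shift [ 0.0008 -0.0012  0.0507] | t=7.38 pos [ 0.5845 -0.2499  0.1137] q [-0.15  0.55  0.61  1.82 -0.39  0.9   0.48]
```

Call:
play_rows:
  increments:
    - [[0, 0, 0], [0, 0, 0.025], 0.05]
    - [[0, 0, 0], [0, -0.001, 0.05], 0.05]
    - [[0, 0, 0], [0, -0.001, 0.05], 0.05]
    - [[0, 0, 0], [0, -0.001, 0.05], 0.0]
    - [[0, 0, 0], [0, -0.001, 0.05], 0.0]
    - [[0, 0, 0], [0, -0.001, 0.05], 0.0]
    - [[0, 0, 0], [0, -0.001, 0.05], 0.0]
    - [[0, 0, 0], [0, -0.001, 0.05], 0.0]
    - [[0, 0, 0], [0, -0.001, 0.05], 0.0]
    - [[0, 0, 0], [0, -0.001, 0.05], 0.0]
  grip_force: 50

```text
time: 8.22
tcp_pos: [0.5831, -0.2501, 0.0627]
tcp_rot: [[0.169, 0.986, 0.001], [0.986, -0.169, -0.0], [0.0, 0.001, -1.0]]
wrist_force: [-0.6, -0.2, 8.5]
finger_gap: 0.148
gripper_force: 50.0
```

Call:
play_rows:
  increments:
    - [[0, 0, 0], [0, -0.02, 0], 0.0]
    - [[0, 0, 0], [0, -0.04, 0], 0.0]
    - [[0, 0, 0], [0, -0.06, 0], 0.0]
    - [[0, 0, 0], [0, -0.08, 0], 0.0]
    - [[0, 0, 0], [0, -0.1, 0], 0.0]
    - [[0, 0, 0], [0, -0.12, 0], 0.0]
    - [[0, 0, 0], [0, -0.14, 0], 0.0]
    - [[0, 0, 0], [0, -0.14, 0], 0.0]
    - [[0, 0, 0], [0, -0.14, 0], 0.0]
    - [[0, 0, 0], [0, -0.14, 0], 0.0]

```text
time: 9.05
tcp_pos: [0.4433, -0.2263, 0.0626]
tcp_rot: [[0.169, 0.986, -0.002], [0.986, -0.169, 0.002], [0.001, -0.002, -1.0]]
wrist_force: [-16.9, 4.9, 34.3]
finger_gap: 0.147
gripper_force: 50.0
```

Call:
play_rows:
  increments:
    - [[0, 0, 0], [0, 0, 0], 0.04]
    - [[0, 0, 0], [0, 0, 0], 0.04]
    - [[0, 0, 0], [0, 0, 0], 0.04]
    - [[0, 0, 0], [0, 0, 0], 0.04]
    - [[0, 0, 0], [0, 0, -0.04], 0.04]
    - [[0, 0, 0], [0, 0, -0.08], 0.06]
    - [[0, 0, 0], [0, 0, -0.12], 0.06]
    - [[0, 0, 0], [0, 0, -0.12], 0.06]
    - [[0, 0, 0], [0, 0, -0.12], 0.06]

```text
time: 9.8
tcp_pos: [0.446, -0.2265, 0.1838]
tcp_rot: [[0.168, 0.986, 0.004], [0.986, -0.168, 0.0], [0.001, 0.004, -1.0]]
wrist_force: [-0.4, -0.1, -0.5]
finger_gap: 0.634
gripper_force: 0.0
```

Run:
```python
from h import *
f=save('wrist','w4');C=cloud(f)
hsv=cv2.cvtColor(f['frame'],cv2.COLOR_RGB2HSV).astype(int)
m=((hsv[...,0]<8)|(hsv[...,0]>172))&(hsv[...,1]>120)&(abs(C[...,2]-.078)<.006)
P=C[m]; P=P[abs(P-np.median(P,0)).max(1)<.06]; print(cv2.minAreaRect(P[:,:2].astype(np.float32)))
m=(abs(C[...,2]-.036)<.004); print(m.sum())
s=observe();print(s['tcp_pos'],s['qpos'])
```

```text
((0.4440886080265045, -0.22519075870513916), (0.08920417726039886, 0.013732687570154667), 79.83566284179688)
3515
[ 0.44519466 -0.22607641  0.1824166 ] [-0.30535721  0.22442239  0.7487822   2.07056642 -0.19380834  0.913178
  0.38118202]
```

```bash
cat > plan.py <<'E'
from h import *
o=np.array([.5307,-.2403]); a=np.radians(-10); X=np.array([np.cos(a),np.sin(a)]); Y=np.array([-X[1],X[0]])
F={0:(.704,.0150,-35.7),1:(.6228,-.0310,-53.8),2:(.5355,-.0625,84.4),3:(.5328,.0355,-30.9),4:(.4374,-.0170,-33.6)}
S={'a':(-46,37),'b':(-46,-37),'c':(4,37),'d':(4,-37),'e':(54,0)}
def slot(k): return o+X*S[k][0]/1e3+Y*S[k][1]/1e3
def RY(y): return Rd(np.cos(np.radians(y)),np.sin(np.radians(y)))
def dl(p0,y0,p1,y1):
    R=RY(y0); t=(y0-y1+180)%360-180
    return 'turnz %.1f'%t, (R.T@(np.array(p1)-np.array(p0))).round(4)
def plan(i,k,ys=-10):
    x,y,yw=F[i]; print('F%d -> %s'%(i,k),F[i],slot(k).round(4))
    go((x,y,.12),yw)
    print('pick->slot hover(.12)',dl((x,y,.022),yw,(*slot(k),.12),ys))
if __name__=='__main__':
    import sys; plan(int(sys.argv[1]),sys.argv[2],float(sys.argv[3]) if len(sys.argv)>3 else -10)
E
python3 plan.py 2 a -10
python3 - <<'E'
from plan import *
print(dl((*slot('a'),.12),-10,(*F[4][:2],.12),F[4][2]))
E
```

```text
F2 -> a (0.5355, -0.0625, 84.4) [ 0.4918 -0.1959]
turn [ 9.000e-02  5.000e-02 -9.407e+01] shift [0.1764 0.0614 0.0626] | t=9.85 pos [ 0.4452 -0.2261  0.1824] q [-0.31  0.22  0.75  2.07 -0.19  0.91  0.38]
pick->slot hover(.12) ('turnz 94.4', array([ 0.0305, -0.137 , -0.098 ]))
('turnz 23.6', array([ 0.1667, -0.0847,  0.    ]))
```

Call:
play_rows:
  increments:
    - [[0, 0, -7], [0.015, 0.005, 0], 0.06]
    - [[0, 0, -14], [0.03, 0.01, 0], 0.06]
    - [[0, 0, -21], [0.045, 0.015, 0], 0.06]
    - [[0, 0, -28], [0.06, 0.02, 0], 0.06]
    - [[0, 0, -35], [0.075, 0.026, 0.01], 0.06]
    - [[0, 0, -42], [0.09, 0.031, 0.02], 0.06]
    - [[0, 0, -49], [0.105, 0.036, 0.03], 0.06]
    - [[0, 0, -56], [0.12, 0.041, 0.04], 0.06]
    - [[0, 0, -63], [0.135, 0.047, 0.05], 0.06]
    - [[0, 0, -70], [0.15, 0.052, 0.06], 0.06]
    - [[0, 0, -77], [0.165, 0.057, 0.0625], 0.06]
    - [[0, 0, -84], [0.1765, 0.0615, 0.0625], 0.06]

```text
time: 10.85
tcp_pos: [0.534, -0.0615, 0.1168]
tcp_rot: [[-0.964, 0.264, -0.004], [0.264, 0.964, 0.0], [0.004, -0.001, -1.0]]
wrist_force: [0.5, 1.2, 0.8]
finger_gap: 0.638
gripper_force: 0.0
```

Call:
play_rows:
  increments:
    - [[0, 0, -7], [0, 0, 0], 0.06]
    - [[0, 0, -10], [0, 0, 0], 0.06]
    - [[0, 0, -10], [0, 0, 0], 0.06]
    - [[0, 0, -10], [0, 0, 0], 0.06]

```text
time: 11.18
tcp_pos: [0.5343, -0.063, 0.1182]
tcp_rot: [[-0.995, 0.102, -0.002], [0.102, 0.995, 0.0], [0.002, -0.0, -1.0]]
wrist_force: [-0.0, -0.6, 0.3]
finger_gap: 0.638
gripper_force: 0.0
```

Run:
```python
from plan import *
f=save('wrist','w5');C=cloud(f)
hsv=cv2.cvtColor(f['frame'],cv2.COLOR_RGB2HSV).astype(int)
m=(hsv[...,0]>10)&(hsv[...,0]<28)&(hsv[...,1]>100)
n,l,st,c=cv2.connectedComponentsWithStats(m.astype(np.uint8))
for i in range(1,n):
    if st[i,4]>1500:
        P=C[(l==i)&(abs(C[...,2]-.027)<.006)]
        if len(P)>100: print(c[i],cv2.minAreaRect(P[:,:2].astype(np.float32)),np.median(P[:,2]))
go((*F[2][:2],.022),F[2][2])
```

```text
[389.37390333  81.74445685] ((0.4390549063682556, -0.01669471710920334), (0.06439331918954849, 0.025208836421370506), 56.56068801879883) 0.027392375754099946
[485.19597701 234.62030651] ((0.5348988175392151, 0.035648562014102936), (0.06476879864931107, 0.02540506236255169), 56.705596923828125) 0.027466826240915454
[329.45035678 251.77798165] ((0.5361863374710083, -0.061160020530223846), (0.025706851854920387, 0.06435074657201767), 86.27668762207031) 0.02744536093357583
[437.39586047 460.24417427] ((0.6828498244285583, -0.0008200248703360558), (0.01101558469235897, 0.019666340202093124), 0.32143110036849976) 0.024932119392458152
turn [-0.01 -0.1  -0.28] shift [-0.0012  0.0007  0.0965] | t=11.23 pos [ 0.5344 -0.063   0.1185] q [-0.25  0.34  0.31  2.02 -0.14  0.8   1.6 ]
```

Call:
play_rows:
  increments:
    - [[0, 0, -2], [-0.0015, 0.002, 0.03], 0.06]
    - [[0, 0, -2], [-0.0015, 0.002, 0.06], 0.06]
    - [[0, 0, -2], [-0.0015, 0.002, 0.09], 0.06]
    - [[0, 0, -2], [-0.0015, 0.002, 0.096], 0.06]
    - [[0, 0, -2], [-0.0015, 0.002, 0.096], 0.06]
    - [[0, 0, -2], [-0.0015, 0.002, 0.096], 0.0]
    - [[0, 0, -2], [-0.0015, 0.002, 0.096], 0.0]
    - [[0, 0, -2], [-0.0015, 0.002, 0.096], 0.0]
    - [[0, 0, -2], [-0.0015, 0.002, 0.096], 0.0]
    - [[0, 0, -2], [-0.0015, 0.002, 0.096], 0.0]
    - [[0, 0, -2], [-0.0015, 0.002, 0.096], 0.0]
  grip_force: 20

```text
time: 12.15
tcp_pos: [0.5374, -0.0609, 0.0244]
tcp_rot: [[-0.998, 0.065, 0.001], [0.065, 0.998, 0.0], [-0.001, 0.0, -1.0]]
wrist_force: [-1.9, 1.0, 9.6]
finger_gap: 0.331
gripper_force: 20.0
```

```bash
sed -i 's/2:(.5355,-.0625,84.4),3:(.5328,.0355,-30.9),4:(.4374,-.0170,-33.6)/2:(.5362,-.0612,86.2),3:(.5349,.0356,-33.3),4:(.4390,-.0167,-33.4)/' plan.py
python3 - <<'E'
from plan import *
go((*slot('a'),.12),-10)
print('a->F4',dl((*slot('a'),.12),-10,(*F[4][:2],.12),F[4][2]))
E
```

```text
turn [8.000e-02 5.000e-02 9.629e+01] shift [ 0.0366 -0.1376 -0.0957] | t=12.15 pos [ 0.5374 -0.0609  0.0244] q [-0.21  0.49  0.25  2.07 -0.21  0.6   1.69]
a->F4 ('turnz 23.4', array([ 0.1673, -0.0831,  0.    ]))
```

Call:
play_rows:
  increments:
    - [[0, 0, 0], [0, 0, -0.035], 0.0]
    - [[0, 0, 7], [0, 0, -0.07], 0.0]
    - [[0, 0, 14], [0.003, -0.012, -0.096], 0.0]
    - [[0, 0, 21], [0.006, -0.025, -0.096], 0.0]
    - [[0, 0, 28], [0.01, -0.037, -0.096], 0.0]
    - [[0, 0, 35], [0.013, -0.05, -0.096], 0.0]
    - [[0, 0, 42], [0.017, -0.062, -0.096], 0.0]
    - [[0, 0, 49], [0.02, -0.075, -0.096], 0.0]
    - [[0, 0, 56], [0.023, -0.087, -0.096], 0.0]
    - [[0, 0, 63], [0.027, -0.1, -0.096], 0.0]
    - [[0, 0, 70], [0.03, -0.112, -0.096], 0.0]
    - [[0, 0, 77], [0.0365, -0.1375, -0.096], 0.0]

```text
time: 13.15
tcp_pos: [0.492, -0.1944, 0.1197]
tcp_rot: [[-0.158, 0.987, 0.001], [0.987, 0.158, 0.001], [0.001, 0.001, -1.0]]
wrist_force: [0.4, 0.3, -2.1]
finger_gap: 0.325
gripper_force: 20.0
```

Call:
play_rows:
  increments:
    - [[0, 0, 7], [0, 0, 0], 0.0]
    - [[0, 0, 14], [0, 0, 0], 0.0]
    - [[0, 0, 19.3], [0, 0, 0], 0.0]
    - [[0, 0, 19.3], [0, 0, 0], 0.0]
    - [[0, 0, 19.3], [0, 0, 0], 0.0]

```text
time: 13.57
tcp_pos: [0.4914, -0.1956, 0.1196]
tcp_rot: [[0.17, 0.985, -0.0], [0.985, -0.17, -0.0], [-0.0, -0.0, -1.0]]
wrist_force: [-0.7, -1.0, -1.4]
finger_gap: 0.331
gripper_force: 20.0
```

Run:
```python
from plan import *
go((*slot('a'),.030),-10)
```

```text
turn [-0.    0.01  0.18] shift [-0.0002  0.0004  0.0896] | t=13.57 pos [ 0.4914 -0.1956  0.1196] q [-0.34  0.4   0.75  2.06 -0.37  0.81  0.45]
```

Call:
play_rows:
  increments:
    - [[0, 0, 0], [0, 0, 0.03], 0.0]
    - [[0, 0, 0], [0, 0, 0.06], 0.0]
    - [[0, 0, 0], [0, 0, 0.089], 0.0]
    - [[0, 0, 0], [0, 0, 0.089], 0.0]
    - [[0, 0, 0], [0, 0, 0.089], 0.04]
    - [[0, 0, 0], [0, 0, 0.089], 0.04]
    - [[0, 0, 0], [0, 0, 0.089], 0.04]
    - [[0, 0, 0], [0, 0, 0.06], 0.04]
    - [[0, 0, 0], [0, 0, 0.03], 0.04]
    - [[0, 0, 0], [0, 0, 0], 0.06]
    - [[0, 0, 0], [0, 0, 0], 0.06]

```text
time: 14.48
tcp_pos: [0.4939, -0.197, 0.1254]
tcp_rot: [[0.174, 0.985, 0.008], [0.985, -0.174, -0.001], [0.001, 0.008, -1.0]]
wrist_force: [2.2, 0.1, 0.6]
finger_gap: 0.534
gripper_force: 0.0
```

Call:
play_rows:
  increments:
    - [[0, 0, 6], [0.033, -0.0165, 0], 0.06]
    - [[0, 0, 12], [0.067, -0.033, 0], 0.06]
    - [[0, 0, 18], [0.1, -0.05, 0], 0.06]
    - [[0, 0, 23.4], [0.1335, -0.0665, 0], 0.06]
    - [[0, 0, 23.4], [0.1675, -0.083, 0], 0.06]
    - [[0, 0, 23.4], [0.1675, -0.083, 0], 0.06]
    - [[0, 0, 23.4], [0.1675, -0.083, 0], 0.06]
    - [[0, 0, 23.4], [0.1675, -0.083, 0], 0.06]

```text
time: 15.15
tcp_pos: [0.4393, -0.016, 0.1202]
tcp_rot: [[0.549, 0.836, 0.001], [0.836, -0.549, 0.001], [0.002, 0.001, -1.0]]
wrist_force: [0.2, -0.6, 0.7]
finger_gap: 0.637
gripper_force: 0.0
```

Run:
```python
from plan import *
go((*F[4][:2],.022),F[4][2])
print('F4->b',dl((*F[4][:2],.022),F[4][2],(*slot('b'),.12),-10))
print('b->F3',dl((*slot('b'),.12),-10,(*F[3][:2],.12),F[3][2]))
f=save('top','top2');
```

```text
turn [ 0.03 -0.1   0.13] shift [-0.0009  0.      0.0982] | t=15.15 pos [ 0.4393 -0.016   0.1202] q [-0.91  0.26  0.93  2.25 -0.32  0.75 -0.34]
F4->b ('turnz -23.4', array([-0.1884,  0.1721, -0.098 ]))
b->F3 ('turnz 23.3', array([0.3094, 0.0022, 0.    ]))
```

View pics/top2.png

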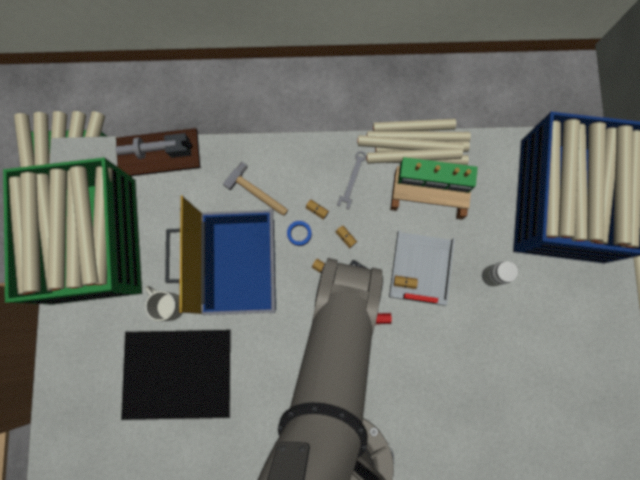

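The first fitting lies in the tray at (405,282). F0 has been knocked aside from (330,208) to (317,209), so I'll re-measure it later.

Call:
play_rows:
  increments:
    - [[0, 0, 0], [-0.001, 0, 0.03], 0.06]
    - [[0, 0, 0], [-0.001, 0, 0.06], 0.06]
    - [[0, 0, 0], [-0.001, 0, 0.09], 0.06]
    - [[0, 0, 0], [-0.001, 0, 0.097], 0.06]
    - [[0, 0, 0], [-0.001, 0, 0.097], 0.06]
    - [[0, 0, 0], [-0.001, 0, 0.097], 0.0]
    - [[0, 0, 0], [-0.001, 0, 0.097], 0.0]
    - [[0, 0, 0], [-0.001, 0, 0.097], 0.0]
    - [[0, 0, 0], [-0.001, 0, 0.097], 0.0]
    - [[0, 0, 0], [-0.001, 0, 0.097], 0.0]
    - [[0, 0, 0], [-0.001, 0, 0.097], 0.0]

```text
time: 16.12
tcp_pos: [0.4388, -0.0168, 0.0232]
tcp_rot: [[0.55, 0.835, 0.001], [0.835, -0.55, 0.001], [0.001, 0.001, -1.0]]
wrist_force: [-2.1, 0.7, 13.7]
finger_gap: 0.33
gripper_force: 20.0
```

Call:
play_rows:
  increments:
    - [[0, 0, 0], [0, 0, -0.035], 0.0]
    - [[0, 0, 0], [0, 0, -0.07], 0.0]
    - [[0, 0, 0], [0, 0, -0.098], 0.0]
    - [[0, 0, -6], [-0.03, 0.0275, -0.098], 0.0]
    - [[0, 0, -12], [-0.06, 0.055, -0.098], 0.0]
    - [[0, 0, -18], [-0.09, 0.082, -0.098], 0.0]
    - [[0, 0, -23.4], [-0.12, 0.11, -0.098], 0.0]
    - [[0, 0, -23.4], [-0.15, 0.137, -0.098], 0.0]
    - [[0, 0, -23.4], [-0.1885, 0.172, -0.098], 0.0]
    - [[0, 0, -23.4], [-0.1885, 0.172, -0.098], 0.0]
    - [[0, 0, -23.4], [-0.1885, 0.172, -0.098], 0.0]
    - [[0, 0, -23.4], [-0.1885, 0.172, -0.098], 0.0]

```text
time: 17.12
tcp_pos: [0.4774, -0.2714, 0.1206]
tcp_rot: [[0.177, 0.984, -0.0], [0.984, -0.177, -0.001], [-0.001, -0.0, -1.0]]
wrist_force: [-0.2, 0.8, -1.2]
finger_gap: 0.328
gripper_force: 20.0
```

Run:
```python
from plan import *
go((*slot('b'),.031),-10)
```

```text
turn [-0.    0.05 -0.21] shift [0.003  0.0011 0.0896] | t=17.12 pos [ 0.4774 -0.2714  0.1206] q [-0.21  0.44  0.77  2.02 -0.41  0.84  0.62]
```

Call:
play_rows:
  increments:
    - [[0, 0, 0], [0.003, 0.001, 0.03], 0.0]
    - [[0, 0, 0], [0.003, 0.001, 0.06], 0.0]
    - [[0, 0, 0], [0.003, 0.001, 0.089], 0.0]
    - [[0, 0, 0], [0.003, 0.001, 0.089], 0.0]
    - [[0, 0, 0], [0.003, 0.001, 0.089], 0.04]
    - [[0, 0, 0], [0.003, 0.001, 0.089], 0.04]
    - [[0, 0, 0], [0.003, 0.001, 0.089], 0.04]
    - [[0, 0, 0], [0.003, 0.001, 0.06], 0.04]
    - [[0, 0, 0], [0.003, 0.001, 0.03], 0.04]
    - [[0, 0, 0], [0.003, 0.001, 0], 0.06]
    - [[0, 0, 0], [0.003, 0.001, 0], 0.06]

```text
time: 18.03
tcp_pos: [0.4819, -0.268, 0.1266]
tcp_rot: [[0.175, 0.985, 0.007], [0.985, -0.175, -0.002], [-0.0, 0.008, -1.0]]
wrist_force: [1.4, -0.0, 1.0]
finger_gap: 0.529
gripper_force: 0.0
```

Call:
play_rows:
  increments:
    - [[0, 0, 3], [0.039, 0, 0], 0.06]
    - [[0, 0, 6], [0.078, 0, 0], 0.06]
    - [[0, 0, 9], [0.117, 0, 0], 0.06]
    - [[0, 0, 12], [0.155, 0.001, 0], 0.06]
    - [[0, 0, 15], [0.193, 0.001, 0], 0.06]
    - [[0, 0, 18], [0.232, 0.002, 0], 0.06]
    - [[0, 0, 21], [0.27, 0.002, 0], 0.06]
    - [[0, 0, 23.3], [0.31, 0.002, 0], 0.06]
    - [[0, 0, 23.3], [0.31, 0.002, 0], 0.06]
    - [[0, 0, 23.3], [0.31, 0.002, 0], 0.06]
    - [[0, 0, 23.3], [0.31, 0.002, 0], 0.06]

```text
time: 18.95
tcp_pos: [0.5355, 0.0382, 0.1213]
tcp_rot: [[0.548, 0.836, 0.001], [0.836, -0.548, 0.0], [0.001, 0.001, -1.0]]
wrist_force: [-0.5, -0.9, -0.6]
finger_gap: 0.636
gripper_force: 0.0
```

```bash
cat > see.py <<'E'
from plan import *
import sys
f=save('wrist',sys.argv[1]);C=cloud(f)
hsv=cv2.cvtColor(f['frame'],cv2.COLOR_RGB2HSV).astype(int)
m=(hsv[...,0]>10)&(hsv[...,0]<28)&(hsv[...,1]>100)
n,l,st,c=cv2.connectedComponentsWithStats(m.astype(np.uint8))
for i in range(1,n):
    if st[i,4]>800:
        P=C[(l==i)&(abs(C[...,2]-.027)<.006)]
        if len(P)>100:
            r=cv2.minAreaRect(P[:,:2].astype(np.float32)); L=r[2] if r[1][0]>r[1][1] else r[2]+90
            print(c[i].round(),'ctr',np.round(r[0],4),np.round(r[1],4),'length ang %.1f tool yaw %.1f'%(L,L-90),np.median(P[:,2]).round(4))
E
python3 see.py w6
python3 - <<'E'
from plan import *
go((*F[3][:2],.022),F[3][2])
print('F3->c',dl((*F[3][:2],.022),F[3][2],(*slot('c'),.12),-10))
print('c->F1',dl((*slot('c'),.12),-10,(*F[1][:2],.12),F[1][2]))
E
```

```text
[557.  69.] ctr [0.7062 0.0517] [0.0645 0.0258] length ang 54.8 tool yaw -35.2 0.0275
[326. 252.] ctr [0.5345 0.0362] [0.0638 0.0252] length ang 57.3 tool yaw -32.7 0.0274
[498. 261.] ctr [ 0.6245 -0.0302] [0.0643 0.0254] length ang 38.5 tool yaw -51.5 0.0274
turn [ 0.03 -0.04 -0.05] shift [-0.0019  0.0006  0.0992] | t=19.00 pos [0.5354 0.0374 0.1212] q [-0.89  0.46  0.89  2.05 -0.48  0.85 -0.3 ]
F3->c ('turnz -23.3', array([-0.1973,  0.137 , -0.098 ]))
c->F1 ('turnz 43.8', array([0.1851, 0.0504, 0.    ]))
```

Call:
play_rows:
  increments:
    - [[0, 0, 0], [-0.0015, 0, 0.03], 0.06]
    - [[0, 0, 0], [-0.0015, 0, 0.06], 0.06]
    - [[0, 0, 0], [-0.0015, 0, 0.09], 0.06]
    - [[0, 0, 0], [-0.0015, 0, 0.098], 0.06]
    - [[0, 0, 0], [-0.0015, 0, 0.098], 0.06]
    - [[0, 0, 0], [-0.0015, 0, 0.098], 0.0]
    - [[0, 0, 0], [-0.0015, 0, 0.098], 0.0]
    - [[0, 0, 0], [-0.0015, 0, 0.098], 0.0]
    - [[0, 0, 0], [-0.0015, 0, 0.098], 0.0]
    - [[0, 0, 0], [-0.0015, 0, 0.098], 0.0]
    - [[0, 0, 0], [-0.0015, 0, 0.098], 0.0]

```text
time: 19.92
tcp_pos: [0.5351, 0.0374, 0.0233]
tcp_rot: [[0.549, 0.836, 0.001], [0.836, -0.549, 0.001], [0.001, 0.001, -1.0]]
wrist_force: [-2.6, 0.8, 11.0]
finger_gap: 0.33
gripper_force: 20.0
```

Call:
play_rows:
  increments:
    - [[0, 0, 0], [0, 0, -0.035], 0.0]
    - [[0, 0, 0], [0, 0, -0.07], 0.0]
    - [[0, 0, 0], [0, 0, -0.098], 0.0]
    - [[0, 0, -6], [-0.033, 0.023, -0.098], 0.0]
    - [[0, 0, -12], [-0.066, 0.046, -0.098], 0.0]
    - [[0, 0, -18], [-0.099, 0.069, -0.098], 0.0]
    - [[0, 0, -23.3], [-0.132, 0.092, -0.098], 0.0]
    - [[0, 0, -23.3], [-0.165, 0.115, -0.098], 0.0]
    - [[0, 0, -23.3], [-0.1975, 0.137, -0.098], 0.0]
    - [[0, 0, -23.3], [-0.1975, 0.137, -0.098], 0.0]
    - [[0, 0, -23.3], [-0.1975, 0.137, -0.098], 0.0]
    - [[0, 0, -23.3], [-0.1975, 0.137, -0.098], 0.0]

```text
time: 20.92
tcp_pos: [0.5405, -0.2029, 0.1205]
tcp_rot: [[0.174, 0.985, -0.0], [0.985, -0.174, 0.0], [0.0, -0.0, -1.0]]
wrist_force: [-0.4, 0.8, -0.5]
finger_gap: 0.334
gripper_force: 20.0
```

```bash
sed -i 's/^F={.*/F={0:(.7062,.0517,-35.2),1:(.6245,-.0302,-51.5)}/' plan.py;  python3 - <<'E'
from plan import *
go((*slot('c'),.031),-10)
print('c->F1',dl((*slot('c'),.12),-10,(*F[1][:2],.12),F[1][2]))
E
```

```text
turn [-0.02 -0.02 -0.04] shift [-0.0015  0.0009  0.0895] | t=20.92 pos [ 0.5405 -0.2029  0.1205] q [-0.33  0.49  0.76  1.96 -0.43  0.87  0.48]
c->F1 ('turnz 41.5', array([0.1862, 0.0519, 0.    ]))
```

Call:
play_rows:
  increments:
    - [[0, 0, 0], [-0.0015, 0.004, 0.03], 0.0]
    - [[0, 0, 0], [-0.0015, 0.004, 0.06], 0.0]
    - [[0, 0, 0], [-0.0015, 0.004, 0.089], 0.0]
    - [[0, 0, 0], [-0.0015, 0.004, 0.089], 0.0]
    - [[0, 0, 0], [-0.0015, 0.004, 0.089], 0.037]
    - [[0, 0, 0], [-0.0015, 0.004, 0.089], 0.037]
    - [[0, 0, 0], [-0.0015, 0.004, 0.089], 0.037]
    - [[0, 0, 0], [-0.0015, 0.004, 0.06], 0.037]
    - [[0, 0, 0], [-0.0015, 0.004, 0.03], 0.037]
    - [[0, 0, 0], [-0.0015, 0.004, 0], 0.06]
    - [[0, 0, 0], [-0.0015, 0.004, 0], 0.06]

```text
time: 21.83
tcp_pos: [0.5469, -0.2065, 0.1269]
tcp_rot: [[0.174, 0.985, 0.008], [0.985, -0.174, -0.001], [0.0, 0.008, -1.0]]
wrist_force: [1.0, -1.1, 0.7]
finger_gap: 0.502
gripper_force: 0.0
```

Call:
play_rows:
  increments:
    - [[0, 0, 7], [0.031, 0.008, 0], 0.06]
    - [[0, 0, 14], [0.062, 0.016, 0], 0.06]
    - [[0, 0, 21], [0.093, 0.024, 0], 0.06]
    - [[0, 0, 28], [0.124, 0.032, 0], 0.06]
    - [[0, 0, 35], [0.155, 0.04, 0], 0.06]
    - [[0, 0, 41.5], [0.187, 0.048, 0], 0.06]
    - [[0, 0, 41.5], [0.187, 0.048, 0], 0.06]
    - [[0, 0, 41.5], [0.187, 0.048, 0], 0.06]
    - [[0, 0, 41.5], [0.187, 0.048, 0], 0.06]

```text
time: 22.58
tcp_pos: [0.6241, -0.0296, 0.1213]
tcp_rot: [[0.782, 0.624, 0.001], [0.624, -0.782, -0.0], [0.001, 0.001, -1.0]]
wrist_force: [-0.2, -1.3, -0.2]
finger_gap: 0.635
gripper_force: 0.0
```

```bash
sed -i "s/'d':(4,-37)/'d':(6,-37)/" plan.py; python3 see.py w7
python3 - <<'E'
from plan import *
go((*F[1][:2],.022),F[1][2])
print('F1->d',dl((*F[1][:2],.022),F[1][2],(*slot('d'),.12),-10))
E
```

```text
[304.  55.] ctr [0.7067 0.0508] [0.0636 0.0253] length ang 54.6 tool yaw -35.4 0.0274
[327. 249.] ctr [ 0.6251 -0.0308] [0.0641 0.0252] length ang 39.7 tool yaw -50.3 0.0274
[605. 266.] ctr [ 0.7289 -0.165 ] [0.061  0.0179] length ang 8.0 tool yaw -82.0 0.0268
[437. 462.] ctr [ 0.5596 -0.1823] [0.005  0.0175] length ang 106.2 tool yaw 16.2 0.0246
turn [ 0.02 -0.04  0.01] shift [0.0005 0.0002 0.0993] | t=22.63 pos [ 0.6239 -0.0304  0.1213] q [-0.71  0.64  0.93  1.85 -0.62  0.97 -0.41]
F1->d ('turnz -41.5', array([-0.2279,  0.135 , -0.098 ]))
```

Call:
play_rows:
  increments:
    - [[0, 0, 0], [0.001, 0.001, 0.03], 0.06]
    - [[0, 0, 0], [0.001, 0.001, 0.06], 0.06]
    - [[0, 0, 0], [0.001, 0.001, 0.09], 0.06]
    - [[0, 0, 0], [0.001, 0.001, 0.098], 0.06]
    - [[0, 0, 0], [0.001, 0.001, 0.098], 0.06]
    - [[0, 0, 0], [0.001, 0.001, 0.098], 0.0]
    - [[0, 0, 0], [0.001, 0.001, 0.098], 0.0]
    - [[0, 0, 0], [0.001, 0.001, 0.098], 0.0]
    - [[0, 0, 0], [0.001, 0.001, 0.098], 0.0]
    - [[0, 0, 0], [0.001, 0.001, 0.098], 0.0]
    - [[0, 0, 0], [0.001, 0.001, 0.098], 0.0]

```text
time: 23.55
tcp_pos: [0.6259, -0.0296, 0.0233]
tcp_rot: [[0.783, 0.623, 0.001], [0.623, -0.783, 0.0], [0.001, 0.0, -1.0]]
wrist_force: [-1.7, 0.6, 8.1]
finger_gap: 0.333
gripper_force: 20.0
```

Call:
play_rows:
  increments:
    - [[0, 0, 0], [0, 0, -0.035], 0.0]
    - [[0, 0, 0], [0, 0, -0.07], 0.0]
    - [[0, 0, -6], [-0.03, 0.018, -0.098], 0.0]
    - [[0, 0, -12], [-0.06, 0.035, -0.098], 0.0]
    - [[0, 0, -18], [-0.09, 0.053, -0.098], 0.0]
    - [[0, 0, -24], [-0.12, 0.071, -0.098], 0.0]
    - [[0, 0, -30], [-0.15, 0.089, -0.098], 0.0]
    - [[0, 0, -36], [-0.18, 0.107, -0.098], 0.0]
    - [[0, 0, -41.5], [-0.21, 0.125, -0.098], 0.0]
    - [[0, 0, -41.5], [-0.229, 0.135, -0.098], 0.0]
    - [[0, 0, -41.5], [-0.229, 0.135, -0.098], 0.0]
    - [[0, 0, -41.5], [-0.229, 0.135, -0.098], 0.0]

```text
time: 24.55
tcp_pos: [0.5295, -0.2792, 0.1208]
tcp_rot: [[0.177, 0.984, 0.0], [0.984, -0.177, -0.0], [-0.0, 0.0, -1.0]]
wrist_force: [-0.4, 0.2, -1.0]
finger_gap: 0.331
gripper_force: 20.0
```

Run:
```python
from plan import *
go((*slot('d'),.031),-10)
print('d->F0',dl((*slot('d'),.12),-10,(*F[0][:2],.12),F[0][2]))
```

```text
turn [ 0.02  0.   -0.2 ] shift [0.0015 0.0004 0.0898] | t=24.55 pos [ 0.5295 -0.2792  0.1208] q [-0.18  0.52  0.74  1.91 -0.45  0.89  0.61]
d->F0 ('turnz 25.2', array([0.355 , 0.1161, 0.    ]))
```

Call:
play_rows:
  increments:
    - [[0, 0, 0], [0.0015, 0.002, 0.03], 0.0]
    - [[0, 0, 0], [0.0015, 0.002, 0.06], 0.0]
    - [[0, 0, 0], [0.0015, 0.002, 0.089], 0.0]
    - [[0, 0, 0], [0.0015, 0.002, 0.089], 0.0]
    - [[0, 0, 0], [0.0015, 0.002, 0.089], 0.037]
    - [[0, 0, 0], [0.0015, 0.002, 0.089], 0.037]
    - [[0, 0, 0], [0.0015, 0.002, 0.089], 0.037]
    - [[0, 0, 0], [0.0015, 0.002, 0.06], 0.037]
    - [[0, 0, 0], [0.0015, 0.002, 0.03], 0.037]
    - [[0, 0, 0], [0.0015, 0.002, 0], 0.06]
    - [[0, 0, 0], [0.0015, 0.002, 0], 0.06]

```text
time: 25.47
tcp_pos: [0.535, -0.2784, 0.1271]
tcp_rot: [[0.175, 0.985, 0.008], [0.985, -0.175, -0.002], [-0.001, 0.008, -1.0]]
wrist_force: [1.0, -0.2, 0.7]
finger_gap: 0.5
gripper_force: 0.0
```

Call:
play_rows:
  increments:
    - [[0, 0, 3], [0.035, 0.011, 0], 0.06]
    - [[0, 0, 6], [0.07, 0.023, 0], 0.06]
    - [[0, 0, 9], [0.105, 0.034, 0], 0.06]
    - [[0, 0, 12], [0.14, 0.045, 0], 0.06]
    - [[0, 0, 15], [0.175, 0.057, 0], 0.06]
    - [[0, 0, 18], [0.21, 0.069, 0], 0.06]
    - [[0, 0, 21], [0.245, 0.08, 0], 0.06]
    - [[0, 0, 25.2], [0.28, 0.091, 0], 0.06]
    - [[0, 0, 25.2], [0.315, 0.103, 0], 0.06]
    - [[0, 0, 25.2], [0.355, 0.1145, 0], 0.06]
    - [[0, 0, 25.2], [0.355, 0.1145, 0], 0.06]
    - [[0, 0, 25.2], [0.355, 0.1145, 0], 0.06]

```text
time: 26.47
tcp_pos: [0.7079, 0.0563, 0.1214]
tcp_rot: [[0.573, 0.82, 0.001], [0.82, -0.573, 0.001], [0.001, 0.001, -1.0]]
wrist_force: [-1.0, -1.3, -0.6]
finger_gap: 0.64
gripper_force: 0.0
```

Call:
play_rows:
  increments:
    - [[0, 0, 0], [0, 0, 0], 0.06]
    - [[0, 0, 0], [0, 0, 0], 0.06]

```text
time: 26.63
tcp_pos: [0.7068, 0.0515, 0.1216]
tcp_rot: [[0.578, 0.816, 0.001], [0.816, -0.578, -0.0], [0.0, 0.001, -1.0]]
wrist_force: [-0.2, -1.0, -0.2]
finger_gap: 0.634
gripper_force: 0.0
```

```bash
python3 see.py w8
python3 - <<'E'
from plan import *
go((*F[0][:2],.022),F[0][2])
print('F0->e',dl((*F[0][:2],.022),F[0][2],(*slot('e'),.12),-10))
E
```

```text
[226.  67.] ctr [0.7213 0.1706] [0.0743 0.0212] length ang 53.3 tool yaw -36.7 0.0242
[325. 249.] ctr [0.7073 0.0509] [0.0642 0.0258] length ang 54.0 tool yaw -36.0 0.0274
turn [ 0.04 -0.03 -0.12] shift [-0.0001 -0.0007  0.0994] | t=26.68 pos [0.7068 0.0514 0.1214] q [-0.69  0.72  0.82  1.64 -0.6   1.04 -0.3 ]
F0->e ('turnz -25.2', array([-0.3168,  0.0738, -0.098 ]))
```

Call:
play_rows:
  increments:
    - [[0, 0, 0], [0, 0, 0.03], 0.06]
    - [[0, 0, 0], [0, 0, 0.06], 0.06]
    - [[0, 0, 0], [0, 0, 0.09], 0.06]
    - [[0, 0, 0], [0, 0, 0.098], 0.06]
    - [[0, 0, 0], [0, 0, 0.098], 0.06]
    - [[0, 0, 0], [0, 0, 0.098], 0.0]
    - [[0, 0, 0], [0, 0, 0.098], 0.0]
    - [[0, 0, 0], [0, 0, 0.098], 0.0]
    - [[0, 0, 0], [0, 0, 0.098], 0.0]
    - [[0, 0, 0], [0, 0, 0.098], 0.0]
    - [[0, 0, 0], [0, 0, 0.098], 0.0]

```text
time: 27.6
tcp_pos: [0.7072, 0.0529, 0.0231]
tcp_rot: [[0.577, 0.817, 0.001], [0.817, -0.577, 0.0], [0.0, 0.0, -1.0]]
wrist_force: [-1.1, 0.5, 6.3]
finger_gap: 0.33
gripper_force: 20.0
```

Call:
play_rows:
  increments:
    - [[0, 0, 0], [0, 0, -0.035], 0.0]
    - [[0, 0, 0], [0, 0, -0.07], 0.0]
    - [[0, 0, -4], [-0.035, 0.008, -0.098], 0.0]
    - [[0, 0, -8], [-0.07, 0.016, -0.098], 0.0]
    - [[0, 0, -12], [-0.105, 0.024, -0.098], 0.0]
    - [[0, 0, -16], [-0.14, 0.032, -0.098], 0.0]
    - [[0, 0, -20], [-0.175, 0.04, -0.098], 0.0]
    - [[0, 0, -25.2], [-0.21, 0.048, -0.098], 0.0]
    - [[0, 0, -25.2], [-0.245, 0.056, -0.098], 0.0]
    - [[0, 0, -25.2], [-0.28, 0.065, -0.098], 0.0]
    - [[0, 0, -25.2], [-0.317, 0.074, -0.098], 0.0]
    - [[0, 0, -25.2], [-0.317, 0.074, -0.098], 0.0]

```text
time: 28.6
tcp_pos: [0.5806, -0.2568, 0.1215]
tcp_rot: [[0.183, 0.983, -0.0], [0.983, -0.183, -0.003], [-0.003, 0.0, -1.0]]
wrist_force: [-0.4, -1.1, -0.2]
finger_gap: 0.328
gripper_force: 20.0
```

Call:
play_rows:
  increments:
    - [[0, 0, 0], [0, 0, 0], 0.0]
    - [[0, 0, 0], [0, 0, 0], 0.0]
    - [[0, 0, 0], [0, 0, 0], 0.0]

```text
time: 28.85
tcp_pos: [0.5852, -0.2474, 0.1203]
tcp_rot: [[0.172, 0.985, -0.0], [0.985, -0.172, 0.001], [0.0, -0.0, -1.0]]
wrist_force: [-0.1, -0.2, -0.4]
finger_gap: 0.327
gripper_force: 20.0
```

Run:
```python
from plan import *
go((*slot('e'),.031),-10)
```

```text
turn [-0.01 -0.03  0.08] shift [-0.0025 -0.0009  0.0893] | t=28.85 pos [ 0.5852 -0.2474  0.1203] q [-0.23  0.57  0.73  1.82 -0.47  0.93  0.54]
```

Call:
play_rows:
  increments:
    - [[0, 0, 0], [-0.0025, -0.001, 0.03], 0.0]
    - [[0, 0, 0], [-0.0025, -0.001, 0.06], 0.0]
    - [[0, 0, 0], [-0.0025, -0.001, 0.089], 0.0]
    - [[0, 0, 0], [-0.0025, -0.001, 0.089], 0.0]
    - [[0, 0, 0], [-0.0025, -0.001, 0.089], 0.038]
    - [[0, 0, 0], [-0.0025, -0.001, 0.089], 0.038]
    - [[0, 0, 0], [-0.0025, -0.001, 0.089], 0.038]
    - [[0, 0, 0], [-0.0025, -0.001, 0.06], 0.038]
    - [[0, 0, 0], [-0.0025, -0.001, 0.03], 0.038]
    - [[0, 0, 0], [-0.0025, -0.001, -0.03], 0.05]
    - [[0, 0, 0], [-0.0025, -0.001, -0.06], 0.05]
    - [[0, 0, 0], [-0.0025, -0.001, -0.06], 0.05]

```text
time: 29.85
tcp_pos: [0.5856, -0.2529, 0.1887]
tcp_rot: [[0.175, 0.985, 0.009], [0.985, -0.175, -0.002], [-0.001, 0.009, -1.0]]
wrist_force: [1.4, -0.0, 1.6]
finger_gap: 0.53
gripper_force: 0.0
```

Call:
play_rows:
  increments:
    - [[0, 0, 0], [0, -0.035, 0], 0.05]
    - [[0, 0, 0], [0, -0.07, 0], 0.05]
    - [[0, 0, 0], [0, -0.105, 0.01], 0.05]
    - [[0, 0, 0], [0, -0.142, 0.02], 0.05]
    - [[0, 0, 0], [0, -0.142, 0.02], 0.05]
    - [[0, 0, 0], [0, -0.142, 0.02], 0.05]
    - [[0, 0, 0], [0, -0.142, 0.02], 0.05]

```text
time: 30.43
tcp_pos: [0.4445, -0.2264, 0.1618]
tcp_rot: [[0.173, 0.985, 0.003], [0.985, -0.173, 0.0], [0.001, 0.003, -1.0]]
wrist_force: [0.9, 0.3, 0.5]
finger_gap: 0.534
gripper_force: 0.0
```

Run:
```python
from plan import *
f=save('wrist','w9');C=cloud(f)
hsv=cv2.cvtColor(f['frame'],cv2.COLOR_RGB2HSV).astype(int)
m=((hsv[...,0]<8)|(hsv[...,0]>172))&(hsv[...,1]>120)&(abs(C[...,2]-.078)<.006)
P=C[m]; P=P[abs(P-np.median(P,0)).max(1)<.06]; print(cv2.minAreaRect(P[:,:2].astype(np.float32)))
go((.4441,-.2252,.0625),-10)
```

```text
((0.4439014494419098, -0.22492669522762299), (0.08885882049798965, 0.013564955443143845), 80.1468276977539)
turn [ 0.14 -0.    0.02] shift [ 0.0012 -0.0012  0.0991] | t=30.48 pos [ 0.4448 -0.2265  0.1616] q [-0.39  0.29  0.87  2.1  -0.29  0.88  0.47]
```

View pics/w9.png

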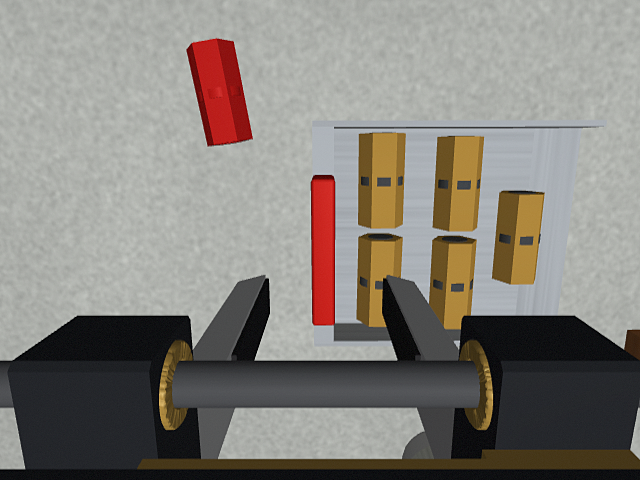

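All five fittings are in the tray. I regrip the board, lift with a slight nose-up tilt, and carry to the hopper.

Call:
play_rows:
  increments:
    - [[0, 0, 0], [0.001, -0.001, 0.03], 0.05]
    - [[0, 0, 0], [0.001, -0.001, 0.06], 0.05]
    - [[0, 0, 0], [0.001, -0.001, 0.09], 0.05]
    - [[0, 0, 0], [0.001, -0.001, 0.099], 0.05]
    - [[0, 0, 0], [0.001, -0.001, 0.099], 0.05]
    - [[0, 0, 0], [0.001, -0.001, 0.099], 0.0]
    - [[0, 0, 0], [0.001, -0.001, 0.099], 0.0]
    - [[0, 0, 0], [0.001, -0.001, 0.099], 0.0]
    - [[0, 0, 0], [0.001, -0.001, 0.099], 0.0]
    - [[0, 0, 0], [0.001, -0.001, 0.099], 0.0]
    - [[0, 0, 0], [0.001, -0.001, 0.099], 0.0]
  grip_force: 58

```text
time: 31.4
tcp_pos: [0.4431, -0.2251, 0.0621]
tcp_rot: [[0.174, 0.985, 0.001], [0.985, -0.174, -0.0], [0.0, 0.001, -1.0]]
wrist_force: [3.8, 0.3, 1.4]
finger_gap: 0.142
gripper_force: 53.1
```

Call:
play_rows:
  increments:
    - [[0, 0, 0], [0, 0, -0.01], 0.0]
    - [[-1, 0, 0], [0, 0, -0.025], 0.0]
    - [[-2, 0, 0], [0, 0, -0.045], 0.0]
    - [[-3, 0, 0], [0, 0, -0.065], 0.0]
    - [[-4, 0, 0], [0, 0, -0.085], 0.0]
    - [[-5, 0, 0], [0, 0, -0.105], 0.0]
    - [[-5, 0, 0], [0, 0, -0.125], 0.0]
    - [[-5, 0, 0], [0, 0, -0.145], 0.0]
    - [[-5, 0, 0], [0, 0, -0.165], 0.0]
    - [[-5, 0, 0], [0, 0, -0.185], 0.0]
    - [[-5, 0, 0], [0, 0, -0.195], 0.0]
    - [[-5, 0, 0], [0, 0, -0.195], 0.0]

```text
time: 32.4
tcp_pos: [0.4429, -0.2254, 0.2582]
tcp_rot: [[0.174, 0.981, 0.088], [0.985, -0.173, -0.014], [0.001, 0.09, -0.996]]
wrist_force: [0.6, 0.0, -6.6]
finger_gap: 0.147
gripper_force: 58.0
```

Run:
```python
from plan import *
s=observe(); R0=np.array(s['tcp_rot']); print(s['tcp_pos'],s['finger_gap'],s['wrist_force'])
print(R0.round(3))
# level rotate about world z by 100: in tool coordinates
for d in (25,50,75,100):
    Rz=cv2.Rodrigues(np.array([0,0,np.radians(d)]))[0]
    print(d,np.degrees(cv2.Rodrigues(R0.T@Rz@R0)[0].ravel()).round(2))
for d,p in ((50,(.51,-.10,.26)),(100,(.546,.012,.26))):
    print((R0.T@(np.array(p)-s['tcp_pos'])).round(4))
```

```text
[ 0.44294076 -0.22535078  0.25816473] 0.1471051682337737 [ 0.61021917  0.04011604 -6.6064846 ]
[[ 0.174  0.981  0.088]
 [ 0.985 -0.173 -0.014]
 [ 0.001  0.09  -0.996]]
25 [  0.04   2.24 -24.9 ]
50 [  0.07   4.48 -49.8 ]
75 [  0.11   6.72 -74.7 ]
100 [  0.14   8.96 -99.6 ]
[0.1351 0.0442 0.0023]
[0.2517 0.0601 0.0039]
```

Call:
play_rows:
  increments:
    - [[0, 0.4, -4], [0.011, 0.004, 0], 0]
    - [[0, 0.8, -9], [0.024, 0.008, 0], 0]
    - [[0, 1.3, -14], [0.038, 0.012, 0], 0]
    - [[0, 1.7, -19], [0.051, 0.017, 0.001], 0]
    - [[0, 2.2, -24], [0.065, 0.021, 0.001], 0]
    - [[0, 2.6, -29], [0.078, 0.026, 0.001], 0]
    - [[0, 3.1, -34], [0.092, 0.03, 0.002], 0]
    - [[0, 3.5, -39], [0.105, 0.034, 0.002], 0]
    - [[0, 4, -44], [0.119, 0.039, 0.002], 0]
    - [[0, 4.3, -48], [0.13, 0.043, 0.002], 0]
    - [[0, 4.5, -49.8], [0.135, 0.044, 0.002], 0]
    - [[0, 4.5, -49.8], [0.135, 0.044, 0.002], 0]

```text
time: 33.4
tcp_pos: [0.509, -0.0988, 0.2568]
tcp_rot: [[-0.645, 0.761, 0.063], [0.764, 0.642, 0.058], [0.003, 0.086, -0.996]]
wrist_force: [0.1, -1.2, -6.8]
finger_gap: 0.147
gripper_force: 58.0
```

Run:
```python
from plan import *
s=observe(); R0=np.array(s['tcp_rot']); print(s['tcp_pos'],s['finger_gap'],s['wrist_force'],s['qpos'])
tl=np.radians(-5); Rt=RY(90)@cv2.Rodrigues(np.array([tl,0,0]))[0]
print(np.degrees(cv2.Rodrigues(R0.T@Rt)[0].ravel()).round(2),(R0.T@(np.array((.546,.012,.26))-s['tcp_pos'])).round(4))
```

```text
[ 0.5090446  -0.09882485  0.25676046] 0.14653501566998398 [ 0.13744947 -1.21361005 -6.78442282] [-0.60866502  0.12217342  0.79546724  1.98471564 -0.18224309  1.02611327
  0.97287551]
[ 1.000e-02  4.130e+00 -4.966e+01] [0.0609 0.0996 0.0055]
```

Call:
play_rows:
  increments:
    - [[0, 0.4, -4], [0.005, 0.008, 0], 0]
    - [[0, 0.8, -9], [0.011, 0.018, 0.001], 0]
    - [[0, 1.3, -14], [0.017, 0.028, 0.001], 0]
    - [[0, 1.7, -19], [0.023, 0.038, 0.002], 0]
    - [[0, 2.2, -24], [0.03, 0.048, 0.002], 0]
    - [[0, 2.6, -29], [0.036, 0.058, 0.003], 0]
    - [[0, 3.1, -34], [0.042, 0.068, 0.003], 0]
    - [[0, 3.5, -39], [0.048, 0.078, 0.003], 0]
    - [[0, 3.9, -44], [0.054, 0.088, 0.004], 0]
    - [[0, 4.1, -48], [0.059, 0.097, 0.005], 0]
    - [[0, 4.1, -49.7], [0.061, 0.0995, 0.005], 0]
    - [[0, 4.1, -49.7], [0.061, 0.0995, 0.005], 0]

```text
time: 34.4
tcp_pos: [0.5461, 0.0109, 0.2613]
tcp_rot: [[-1.0, 0.002, 0.002], [0.002, 0.996, 0.087], [-0.002, 0.087, -0.996]]
wrist_force: [0.2, -0.8, -7.2]
finger_gap: 0.146
gripper_force: 58.0
```

```bash
cat > pour.py <<'E'
from plan import *
def show(phis,ny=.195,nz=.145,x=.546):
    s=observe(); R0=np.array(s['tcp_rot']); print(np.round(s['tcp_pos'],4),s['finger_gap'],np.round(s['wrist_force'],1),np.round(s['qpos'],2),'t',s['time'])
    for ph in phis:
        a=np.radians(ph); Rt=RY(90)@cv2.Rodrigues(np.array([a,0,0]))[0]; c,q=np.cos(a),np.sin(a)
        p=np.array((x,ny-.183*c+.058*q,nz+.183*q+.058*c))
        print(ph,p.round(3),np.degrees(cv2.Rodrigues(R0.T@Rt)[0].ravel()).round(1),(R0.T@(p-s['tcp_pos'])).round(3))
if __name__=='__main__':
    import sys; show([float(v) for v in sys.argv[1:]])
E
python3 pour.py -5 0 5 10 15 20 25 30 35
python3 - <<'E'
from h import *
f=save('side','s1')
E
```

```text
[0.5461 0.0109 0.2613] 0.1456133473622984 [ 0.2 -0.8 -7.2] [-0.61  0.2   0.61  1.88 -0.23  1.1   1.67] t 34.4
-5.0 [0.546 0.008 0.187] [-0.   0.1 -0.1] [ 0.    -0.01   0.074]
0.0 [0.546 0.012 0.203] [ 5.   0.1 -0.1] [ 0.    -0.004  0.058]
5.0 [0.546 0.018 0.219] [10.   0.1 -0.1] [0.    0.003 0.043]
10.0 [0.546 0.025 0.234] [15.   0.1 -0.1] [0.    0.012 0.029]
15.0 [0.546 0.033 0.248] [20.   0.1 -0.1] [0.    0.021 0.015]
20.0 [0.546 0.043 0.262] [25.   0.1 -0.2] [0.    0.032 0.002]
25.0 [0.546 0.054 0.275] [30.   0.1 -0.2] [ 0.     0.044 -0.01 ]
30.0 [0.546 0.066 0.287] [35.   0.1 -0.2] [ 0.     0.057 -0.021]
35.0 [0.546 0.078 0.297] [40.   0.1 -0.2] [ 0.    0.07 -0.03]
```

View pics/s1.png

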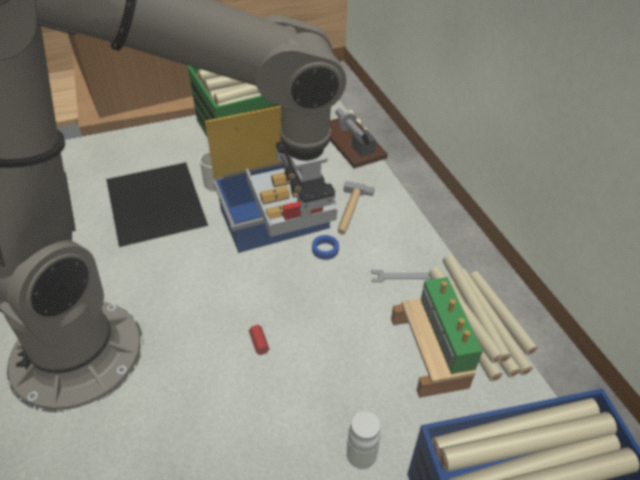

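The tray is level with its nose over the hopper and the fittings inside, and the lid is still up. I tilt it gradually.

Call:
play_rows:
  increments:
    - [[3, 0, 0], [0, 0.003, 0], 0]
    - [[6, 0, 0], [0, 0.006, 0], 0]
    - [[9, 0, 0], [0, 0.009, 0], 0]
    - [[12, 0, 0], [0, 0.012, 0], 0]
    - [[15, 0, 0], [0, 0.016, 0], 0]
    - [[18, 0, 0], [0, 0.02, 0], 0]
    - [[21, 0, 0], [0, 0.025, 0], 0]
    - [[25, 0, 0], [0, 0.032, 0.002], 0]
    - [[30, 0, 0], [0, 0.044, -0.01], 0]
    - [[35, 0, 0], [0, 0.057, -0.021], 0]
    - [[40, 0, 0], [0, 0.07, -0.03], 0]
    - [[40, 0, 0], [0, 0.07, -0.03], 0]

```text
time: 35.45
tcp_pos: [0.5466, 0.083, 0.2978]
tcp_rot: [[-1.0, 0.0, 0.004], [-0.002, 0.817, -0.577], [-0.004, -0.577, -0.817]]
wrist_force: [3.1, -1.1, -15.6]
finger_gap: 0.144
gripper_force: 57.9
```

```bash
python3 pour.py 35 40 45 50 55 60
```

```text
[0.5466 0.083  0.2978] 0.14385909835882504 [  3.1  -1.1 -15.6] [-1.06  0.36  0.61  1.76  0.35  1.37  1.  ] t 35.45
35.0 [0.546 0.078 0.297] [-0.2  0.3 -0. ] [ 0.001 -0.004  0.003]
40.0 [0.546 0.092 0.307] [ 4.8  0.3 -0. ] [ 0.001  0.002 -0.013]
45.0 [0.546 0.107 0.315] [ 9.8  0.3 -0. ] [ 0.     0.009 -0.028]
50.0 [0.546 0.122 0.322] [14.8  0.2 -0.1] [ 0.     0.017 -0.043]
55.0 [0.546 0.138 0.328] [19.8  0.2 -0.1] [ 0.     0.027 -0.056]
60.0 [0.546 0.154 0.332] [24.8  0.2 -0.1] [ 0.     0.038 -0.069]
```

Call:
play_rows:
  increments:
    - [[0, 0, 0], [0, 0, 0], 0]
    - [[2, 0, 0], [0, 0, -0.005], 0]
    - [[5, 0, 0], [0, 0.002, -0.013], 0]
    - [[7.5, 0, 0], [0, 0.006, -0.02], 0]
    - [[10, 0, 0], [0, 0.009, -0.028], 0]
    - [[12.5, 0, 0], [0, 0.013, -0.035], 0]
    - [[15, 0, 0], [0, 0.017, -0.043], 0]
    - [[15, 0, 0], [0, 0.017, -0.043], 0]
    - [[15, 0, 0], [0, 0.017, -0.043], 0]
    - [[15, 0, 0], [0, 0.017, -0.043], 0]
    - [[15, 0, 0], [0, 0.017, -0.043], 0]

```text
time: 36.37
tcp_pos: [0.5466, 0.1151, 0.3242]
tcp_rot: [[-1.0, 0.006, -0.001], [0.005, 0.644, -0.765], [-0.004, -0.765, -0.644]]
wrist_force: [0.0, -0.6, -2.7]
finger_gap: 0.146
gripper_force: 58.0
```

```bash
python3 pour.py 50 55 60
python3 - <<'E'
from h import *
f=save('side','s2');g=save('wrist','w10')
a=cv2.imread('pics/s2.png')[110:270,170:400]; b=cv2.imread('pics/w10.png')
cv2.imwrite('pics/c3.png',np.hstack([cv2.resize(a,(431,300)),cv2.resize(b,(369,300))]))
E
```

```text
[0.5466 0.1151 0.3242] 0.1456362558734375 [ 0.  -0.6 -2.7] [-1.15  0.49  0.62  1.68  0.45  1.55  0.92] t 36.3667
50.0 [0.546 0.122 0.322] [ 0.1 -0.1 -0.4] [ 0.001  0.006 -0.004]
55.0 [0.546 0.138 0.328] [ 5.1 -0.1 -0.3] [ 0.001  0.011 -0.02 ]
60.0 [0.546 0.154 0.332] [10.1 -0.1 -0.3] [ 0.001  0.019 -0.035]
```

View pics/c3.png

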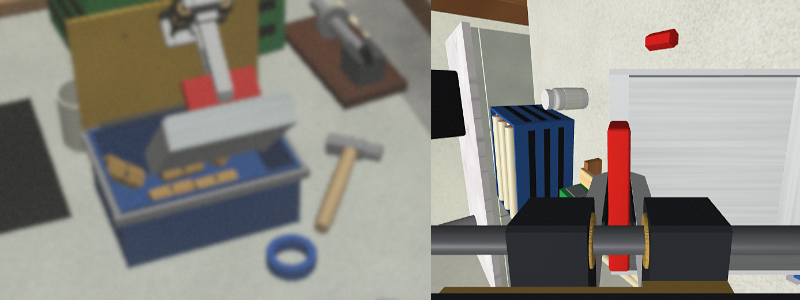

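The side crop shows the fittings in the hopper, and the wrist view shows the tray empty. The wrist force of -2.7 N is just the 250 g tray. Now I level it and go back.

Run:
```python
from pour import *
show([50,40,30,20,10,0],nz=.165,ny=.19)
```

```text
[0.5466 0.1154 0.3242] 0.14245955539432595 [ 0.4 -0.8 -2.1] [-1.15  0.49  0.62  1.68  0.45  1.55  0.92] t 36.4667
50 [0.546 0.117 0.342] [ 0.1 -0.  -0.3] [ 0.    -0.013 -0.013]
40 [0.546 0.087 0.327] [-9.9 -0.  -0.3] [ 0.   -0.02  0.02]
30 [0.546 0.061 0.307] [-19.9   0.   -0.3] [ 0.    -0.022  0.053]
20 [0.546 0.038 0.282] [-29.9   0.   -0.3] [ 0.    -0.018  0.086]
10 [0.546 0.02  0.254] [-39.9   0.1  -0.3] [ 0.    -0.008  0.118]
0 [0.546 0.007 0.223] [-49.9   0.1  -0.3] [0.    0.008 0.148]
```

Call:
play_rows:
  increments:
    - [[0, 0, 0], [0, -0.013, -0.013], 0]
    - [[-5, 0, 0], [0, -0.017, 0.004], 0]
    - [[-10, 0, 0], [0, -0.02, 0.02], 0]
    - [[-15, 0, 0], [0, -0.021, 0.037], 0]
    - [[-20, 0, 0], [0, -0.022, 0.053], 0]
    - [[-25, 0, 0], [0, -0.02, 0.07], 0]
    - [[-30, 0, 0], [0, -0.018, 0.086], 0]
    - [[-35, 0, 0], [0, -0.013, 0.102], 0]
    - [[-40, 0, 0], [0, -0.008, 0.118], 0]
    - [[-45, 0, 0], [0, 0, 0.133], 0]
    - [[-50, 0, 0], [0, 0.008, 0.148], 0]
    - [[-50, 0, 0], [0, 0.008, 0.148], 0]

```text
time: 37.47
tcp_pos: [0.5451, 0.0026, 0.2211]
tcp_rot: [[-1.0, 0.011, 0.002], [0.011, 1.0, 0.005], [-0.002, 0.005, -1.0]]
wrist_force: [-0.1, -1.0, -3.2]
finger_gap: 0.148
gripper_force: 58.0
```

Call:
play_rows:
  increments:
    - [[0, 0, 0], [0, 0, 0], 0]
    - [[0, 0, 0], [0, 0, 0], 0]
    - [[0, 0, 0], [0, 0, 0], 0]

```text
time: 37.72
tcp_pos: [0.5468, 0.0092, 0.2229]
tcp_rot: [[-1.0, 0.001, 0.004], [0.001, 1.0, -0.0], [-0.004, -0.0, -1.0]]
wrist_force: [0.1, 0.0, -3.2]
finger_gap: 0.144
gripper_force: 58.0
```

Run:
```python
from plan import *
s=observe(); R0=np.array(s['tcp_rot']); print(np.round(s['tcp_pos'],4),s['finger_gap'],np.round(s['wrist_force'],1),'\n',R0.round(3))
for y,p in ((40,(.50,-.10,.24)),(-9.7,(.440,-.2260,.20))):
    R=RY(y); print(np.degrees(cv2.Rodrigues(R0.T@R)[0].ravel()).round(2),(R0.T@(np.array(p)-s['tcp_pos'])).round(4))
```

```text
[0.5468 0.0092 0.2229] 0.14360032631021216 [ 0.1  0.  -3.2] 
 [[-1.     0.001  0.004]
 [ 0.001  1.    -0.   ]
 [-0.004 -0.    -1.   ]]
[ 0.08  0.19 49.94] [ 0.0466 -0.1093 -0.0173]
[ 0.17  0.15 99.64] [ 0.1066 -0.2353  0.0225]
```

Call:
play_rows:
  increments:
    - [[0, 0, 0], [0, -0.03, -0.01], 0]
    - [[0, 0, 7], [0.01, -0.05, -0.017], 0]
    - [[0, 0, 14], [0.015, -0.065, -0.017], 0]
    - [[0, 0, 21], [0.022, -0.08, -0.017], 0]
    - [[0, 0, 28], [0.03, -0.095, -0.017], 0]
    - [[0, 0, 35], [0.038, -0.11, -0.017], 0]
    - [[0, 0, 42], [0.045, -0.125, -0.017], 0]
    - [[0, 0, 49], [0.052, -0.14, -0.017], 0]
    - [[0, 0, 56], [0.06, -0.16, -0.017], 0]
    - [[0, 0, 63], [0.07, -0.18, -0.017], 0]
    - [[0, 0, 63], [0.07, -0.18, -0.017], 0]
    - [[0, 0, 63], [0.07, -0.18, -0.017], 0]

```text
time: 38.72
tcp_pos: [0.4763, -0.1712, 0.2395]
tcp_rot: [[-0.453, 0.892, 0.004], [0.892, 0.453, 0.0], [-0.001, 0.003, -1.0]]
wrist_force: [-0.0, 0.6, -2.7]
finger_gap: 0.145
gripper_force: 58.0
```

Run:
```python
from plan import *
go((.440,-.2260,.20),-9.7)
```

```text
turn [2.100e-01 2.000e-02 3.661e+01] shift [-0.0324 -0.0573  0.0394] | t=38.72 pos [ 0.4763 -0.1712  0.2395] q [-0.57  0.17  0.89  2.   -0.15  1.04  0.86]
```

Call:
play_rows:
  increments:
    - [[0, 0, 7], [-0.006, -0.012, 0.008], 0]
    - [[0, 0, 14], [-0.013, -0.024, 0.016], 0]
    - [[0, 0, 21], [-0.02, -0.036, 0.024], 0]
    - [[0, 0, 28], [-0.026, -0.048, 0.032], 0]
    - [[0.2, 0, 35], [-0.0325, -0.057, 0.039], 0]
    - [[0.2, 0, 36.6], [-0.0325, -0.057, 0.039], 0]
    - [[0.2, 0, 36.6], [-0.0325, -0.057, 0.039], 0]
    - [[0.2, 0, 36.6], [-0.0325, -0.057, 0.039], 0]
    - [[0.2, 0, 36.6], [-0.0325, -0.057, 0.039], 0]

```text
time: 39.47
tcp_pos: [0.4409, -0.2252, 0.2003]
tcp_rot: [[0.164, 0.986, 0.0], [0.986, -0.164, 0.0], [0.0, 0.0, -1.0]]
wrist_force: [0.5, 0.4, -3.3]
finger_gap: 0.146
gripper_force: 58.0
```

Run:
```python
from plan import *
go((.443,-.2263,.066),-9.7)
save('side','s3')
f=save('wrist','w11'); C=cloud(f); a=np.radians(-9.7)
# tray rear-wall/side heights
R=np.array(observe()['tcp_rot']);p=np.array(observe()['tcp_pos'])
L=(C-p)@R   # tool coords
Z=L[...,2]
m=(L[...,1]>.02)&(L[...,1]<.14)&(abs(L[...,0])<.065)&(Z>.045)&(Z<.075)
P=L[m]; A=np.c_[P[:,:2],np.ones(len(P))]; k=np.linalg.lstsq(A,P[:,2],rcond=None)[0]; print('tray floor plane slopes x,y deg',np.degrees(k[:2]),k[2],len(P))
```

```text
turn [ 0.01 -0.01  0.26] shift [-0.0008  0.0022  0.1343] | t=39.47 pos [ 0.4409 -0.2252  0.2003] q [-0.53  0.24  1.02  2.07 -0.25  0.96  0.46]
tray floor plane slopes x,y deg [-0.03185458 -0.00136025] 0.058370191335882025 42480
```

Call:
play_rows:
  increments:
    - [[0, 0, 0.3], [-0.001, 0.002, 0.03], 0]
    - [[0, 0, 0.3], [-0.001, 0.002, 0.06], 0]
    - [[0, 0, 0.3], [-0.001, 0.002, 0.09], 0]
    - [[0, 0, 0.3], [-0.001, 0.002, 0.115], 0]
    - [[0, 0, 0.3], [-0.001, 0.002, 0.13], 0]
    - [[0, 0, 0.3], [-0.001, 0.002, 0.1365], 0]
    - [[0, 0, 0.3], [-0.001, 0.002, 0.1365], 0]
    - [[0, 0, 0.3], [-0.001, 0.002, 0.1365], 0]

```text
time: 40.23
tcp_pos: [0.4422, -0.2277, 0.0638]
tcp_rot: [[0.174, 0.985, 0.0], [0.985, -0.174, -0.0], [-0.0, 0.0, -1.0]]
wrist_force: [0.4, 0.1, -2.3]
finger_gap: 0.149
gripper_force: 58.0
```

Run:
```python
from plan import *
go((.5831,-.2501,.0635),-9.7)
print(observe()['wrist_force'])
```

```text
turn [ 0.   0.  -0.3] shift [0.0024 0.1427 0.0003] | t=40.23 pos [ 0.4422 -0.2277  0.0638] q [-0.29  0.48  0.8   2.17 -0.54  0.7   0.7 ]
[ 0.39067448  0.05821769 -2.27416734]
```

Call:
play_rows:
  increments:
    - [[0, 0, -0.3], [0.0025, 0.015, 0], 0]
    - [[0, 0, -0.3], [0.0025, 0.03, 0], 0]
    - [[0, 0, -0.3], [0.0025, 0.045, 0], 0]
    - [[0, 0, -0.3], [0.0025, 0.06, 0], 0]
    - [[0, 0, -0.3], [0.0025, 0.08, 0], 0]
    - [[0, 0, -0.3], [0.0025, 0.1, 0], 0]
    - [[0, 0, -0.3], [0.0025, 0.12, 0], 0]
    - [[0, 0, -0.3], [0.0025, 0.135, 0], 0]
    - [[0, 0, -0.3], [0.0025, 0.141, 0], 0]
    - [[0, 0, -0.3], [0.0025, 0.142, 0], 0]
    - [[0, 0, -0.3], [0.0025, 0.142, 0], 0]
    - [[0, 0, -0.3], [0.0025, 0.142, 0], 0]

```text
time: 41.23
tcp_pos: [0.5812, -0.2498, 0.0637]
tcp_rot: [[0.169, 0.986, -0.0], [0.986, -0.169, 0.0], [0.0, -0.001, -1.0]]
wrist_force: [0.3, 0.0, -1.7]
finger_gap: 0.141
gripper_force: 58.0
```

Call:
play_rows:
  increments:
    - [[0, 0, 0], [0, 0.003, 0.001], 0]
    - [[0, 0, 0], [0, 0.003, 0.001], 0]
    - [[0, 0, 0], [0, 0.003, 0.001], 0.04]
    - [[0, 0, 0], [0, 0.003, 0.001], 0.04]
    - [[0, 0, 0], [0, 0.003, 0.001], 0.04]
    - [[0, 0, 0], [0, 0.003, 0.001], 0.04]
    - [[0, 0, 0], [0, 0.003, -0.035], 0.04]
    - [[0, 0, 0], [0, 0.003, -0.07], 0.04]
    - [[0, 0, 0], [0, 0.003, -0.11], 0.05]
    - [[0, 0, 0], [0, 0.003, -0.15], 0.05]
    - [[0, 0, 0], [0, 0.003, -0.15], 0.05]
    - [[0, 0, 0], [0, 0.003, -0.15], 0.05]

```text
time: 42.23
tcp_pos: [0.586, -0.2508, 0.2157]
tcp_rot: [[0.169, 0.986, 0.004], [0.986, -0.169, -0.0], [0.0, 0.004, -1.0]]
wrist_force: [0.2, 0.7, -1.0]
finger_gap: 0.533
gripper_force: 0.0
```

Run:
```python
from plan import *
f=save('wrist','w12');C=cloud(f)
hsv=cv2.cvtColor(f['frame'],cv2.COLOR_RGB2HSV).astype(int)
m=((hsv[...,0]<8)|(hsv[...,0]>172))&(hsv[...,1]>120)&(abs(C[...,2]-.078)<.006)
P=C[m]; P=P[abs(P-np.median(P,0)).max(1)<.06]; print(cv2.minAreaRect(P[:,:2].astype(np.float32)),np.median(P[:,2]))
go((.5455,.398,.36),90)
t=save('top','top3');C=cloud(t)
m=np.zeros((480,640),bool); m[200:320,198:280]=1
hs=cv2.cvtColor(t['frame'],cv2.COLOR_RGB2HSV).astype(int)
b=m&(hs[...,0]>10)&(hs[...,0]<28)&(hs[...,1]>90)&(C[...,2]<.09)
n,l,st,c=cv2.connectedComponentsWithStats(b.astype(np.uint8)); print([(c[i].round(),st[i,4],np.median(C[l==i],0).round(3)) for i in range(1,n) if st[i,4]>40])
P=C[(C[...,2]>.19)&(C[...,2]<.3)&np.pad(np.ones((140,110),bool),((190,150),(150,380)))]; print('lid',np.percentile(P,[2,20,50,80,98],axis=0))
```

```text
((0.5854197144508362, -0.2501092553138733), (0.08928476274013519, 0.013307523913681507), 80.08275604248047) 0.07762167313877899
turn [ 7.000e-02  4.000e-02 -9.972e+01] shift [ 0.6322 -0.1485 -0.1459] | t=42.28 pos [ 0.5853 -0.2502  0.214 ] q [-0.33  0.5   0.89  1.74 -0.43  1.1   0.52]
[(array([273., 204.]), np.int32(87), array([0.721, 0.176, 0.025])), (array([217., 259.]), np.int32(378), array([0.562, 0.329, 0.036])), (array([239., 264.]), np.int32(426), array([0.549, 0.272, 0.033])), (array([217., 297.]), np.int32(195), array([0.456, 0.327, 0.05 ]))]
lid [[0.41576154 0.34969474 0.19284803]
 [0.47210425 0.35144335 0.2228184 ]
 [0.54104376 0.35324604 0.25912179]
 [0.61132359 0.35593915 0.28498823]
 [0.67216036 0.39968523 0.29721158]]
```

View pics/top3.png

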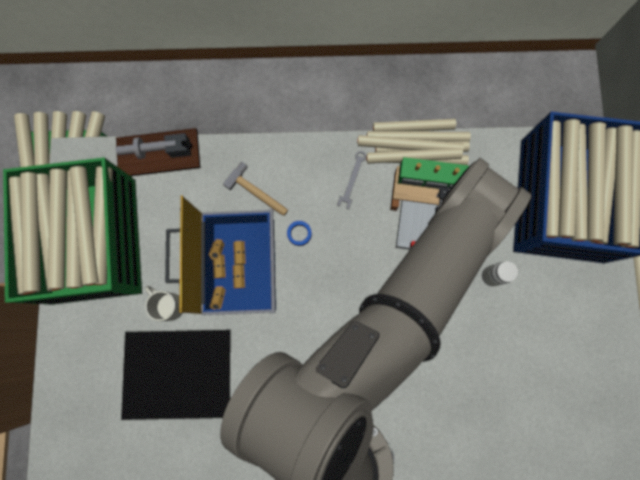

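All five fittings are in the hopper at about (217,255), (239,264) and (217,297). The tray is home, the bystanders haven't moved, and the lid still stands. Now I go to the bar.

Call:
play_rows:
  increments:
    - [[0, 0, 0], [0, 0, -0.04], 0.035]
    - [[0, 0, -6], [0.03, -0.007, -0.08], 0.035]
    - [[0, 0, -12], [0.065, -0.015, -0.12], 0.035]
    - [[0, 0, -18], [0.1, -0.024, -0.165], 0.035]
    - [[0, 0, -24], [0.14, -0.033, -0.165], 0.035]
    - [[0, 0, -30], [0.18, -0.042, -0.165], 0.035]
    - [[0, 0, -36], [0.22, -0.052, -0.165], 0.035]
    - [[0, 0, -42], [0.26, -0.061, -0.165], 0.035]
    - [[0, 0, -48], [0.3, -0.07, -0.165], 0.035]
    - [[0, 0, -54], [0.34, -0.08, -0.165], 0.035]
    - [[0, 0, -54], [0.34, -0.08, -0.165], 0.035]
    - [[0, 0, -54], [0.34, -0.08, -0.165], 0.035]
  grip_force: 12

```text
time: 43.33
tcp_pos: [0.5626, 0.105, 0.3765]
tcp_rot: [[-0.704, 0.71, -0.003], [0.71, 0.704, -0.0], [0.002, -0.002, -1.0]]
wrist_force: [-0.1, -0.3, -0.4]
finger_gap: 0.372
gripper_force: 0.0
```

Run:
```python
from plan import *
go((.5435,.398,.375),90)
```

```text
turn [ -0.08  -0.17 -45.25] shift [0.2215 0.1927 0.0015] | t=43.33 pos [0.5626 0.105  0.3765] q [-0.88  0.18  0.69  1.66 -0.11  1.35  0.61]
```

Call:
play_rows:
  increments:
    - [[0, 0, -6], [0.03, 0.026, 0], 0.035]
    - [[0, 0, -12], [0.06, 0.052, 0], 0.035]
    - [[0, 0, -18], [0.09, 0.078, 0], 0.035]
    - [[0, 0, -24], [0.12, 0.104, 0], 0.035]
    - [[0, 0, -30], [0.15, 0.13, 0], 0.035]
    - [[0, 0, -36], [0.18, 0.157, 0], 0.035]
    - [[0, 0, -42], [0.2, 0.175, 0], 0.035]
    - [[0, 0, -45.2], [0.2215, 0.1925, 0.001], 0.035]
    - [[0, 0, -45.2], [0.2215, 0.1925, 0.001], 0.035]
    - [[0, 0, -45.2], [0.2215, 0.1925, 0.001], 0.035]
    - [[0, 0, -45.2], [0.2215, 0.1925, 0.001], 0.035]
    - [[0, 0, -45.2], [0.2215, 0.1925, 0.001], 0.035]

```text
time: 44.33
tcp_pos: [0.5475, 0.3897, 0.377]
tcp_rot: [[-1.0, 0.012, -0.001], [0.012, 1.0, -0.001], [0.001, -0.001, -1.0]]
wrist_force: [1.3, -0.4, 0.8]
finger_gap: 0.372
gripper_force: 0.0
```

Run:
```python
from plan import *
f=save('wrist','w13'); C=cloud(f)
m=(C[...,1]>.375)&(C[...,1]<.42)&(abs(C[...,2]-.258)<.012)&(abs(C[...,0]-.52)<.05)
P=C[m]; print(len(P),np.percentile(P,[5,50,95],axis=0).round(4))
go((.5435,.398,.255),90)
```

```text
2460 [[0.4836 0.3798 0.2578]
 [0.5143 0.3968 0.2605]
 [0.5644 0.4023 0.2621]]
turn [-0.02 -0.03 -0.68] shift [0.0041 0.0082 0.1223] | t=44.38 pos [0.5475 0.3898 0.3773] q [-1.04  0.35  0.45  1.43 -0.15  1.4   0.98]
```

Call:
play_rows:
  increments:
    - [[0, 0, -0.7], [0.004, 0.0075, 0.02], 0.035]
    - [[0, 0, -0.7], [0.004, 0.0075, 0.02], 0.035]
    - [[0, 0, -0.7], [0.004, 0.0075, 0.02], 0.035]
    - [[0, 0, -0.7], [0.004, 0.0075, 0.02], 0.035]

```text
time: 44.72
tcp_pos: [0.5435, 0.3981, 0.3582]
tcp_rot: [[-1.0, -0.002, -0.0], [-0.002, 1.0, 0.0], [0.0, 0.0, -1.0]]
wrist_force: [0.5, 0.1, -0.3]
finger_gap: 0.372
gripper_force: 0.0
```

Call:
play_rows:
  increments:
    - [[0, 0, 0], [0, -0.001, 0.03], 0.035]
    - [[0, 0, 0], [0, -0.001, 0.06], 0.035]
    - [[0, 0, 0], [0, -0.001, 0.085], 0.035]
    - [[0, 0, 0], [0, -0.001, 0.102], 0.035]
    - [[0, 0, 0], [0, -0.001, 0.102], 0.035]
    - [[0, 0, 0], [0, -0.001, 0.102], 0.0]
    - [[0, 0, 0], [0, -0.001, 0.102], 0.0]
    - [[0, 0, 0], [0, -0.001, 0.102], 0.0]
    - [[0, 0, 0], [0, -0.001, 0.102], 0.0]
    - [[0, 0, 0], [0, -0.001, 0.102], 0.0]

```text
time: 45.55
tcp_pos: [0.5436, 0.3982, 0.2568]
tcp_rot: [[-1.0, -0.003, 0.001], [-0.003, 1.0, 0.002], [-0.001, 0.002, -1.0]]
wrist_force: [-1.0, 0.7, 7.7]
finger_gap: 0.099
gripper_force: 12.0
```

Run:
```python
from h import *
s=observe(); p=np.array(s['tcp_pos']); print(p,s['wrist_force'],s['finger_gap'])
r=np.hypot(.145,.046); a0=np.arctan2(.046,.145); hy=.352
for th in np.radians(np.arange(90,-1,-5)): print(round(np.degrees(th)),(hy-r*np.cos(th+a0)-p[1]).round(4),-(.111+r*np.sin(th+a0)-p[2]).round(4))
```

```text
[0.54359061 0.39820739 0.25680531] [-1.03232533  0.69518874  7.7363496 ] 0.09943865727397086
90 -0.0002 0.0008
85 -0.013 -0.0027
80 -0.0261 -0.005
75 -0.0393 -0.0062
70 -0.0526 -0.0062
65 -0.0658 -0.005
60 -0.0789 -0.0028
55 -0.0917 0.0006
50 -0.1042 0.0052
45 -0.1162 0.0107
40 -0.1277 0.0174
35 -0.1386 0.025
30 -0.1488 0.0335
25 -0.1582 0.0428
20 -0.1667 0.053
15 -0.1744 0.0638
10 -0.181 0.0753
5 -0.1866 0.0873
0 -0.1912 0.0998
```

Call:
play_rows:
  increments:
    - [[0, 0, 0], [0, -0.013, -0.0025], 0]
    - [[0, 0, 0], [0, -0.026, -0.005], 0]
    - [[0, 0, 0], [0, -0.039, -0.006], 0]
    - [[0, 0, 0], [0, -0.0525, -0.006], 0]
    - [[0, 0, 0], [0, -0.066, -0.005], 0]
    - [[0, 0, 0], [0, -0.079, -0.003], 0]
    - [[0, 0, 0], [0, -0.0915, 0.0005], 0]
    - [[0, 0, 0], [0, -0.104, 0.005], 0]
    - [[0, 0, 0], [0, -0.116, 0.0105], 0]
    - [[0, 0, 0], [0, -0.116, 0.0105], 0]
    - [[0, 0, 0], [0, -0.116, 0.0105], 0]

```text
time: 46.47
tcp_pos: [0.5436, 0.279, 0.244]
tcp_rot: [[-1.0, -0.001, -0.001], [-0.001, 1.0, -0.002], [0.001, -0.002, -1.0]]
wrist_force: [5.8, -3.2, -2.0]
finger_gap: 0.099
gripper_force: 11.9
```

Run:
```python
from h import *
s=observe(); p=np.array(s['tcp_pos']); print(p,s['wrist_force'],s['finger_gap'])
r=np.hypot(.145,.046); a0=np.arctan2(.046,.145); hy=.352
for th in np.radians(np.arange(45,-1,-5)): print(round(np.degrees(th)),(hy-r*np.cos(th+a0)-p[1]).round(4),-(.111+r*np.sin(th+a0)-p[2]).round(4))
```

```text
[0.54358336 0.27897061 0.24398467] [ 5.75403528 -3.1893369  -1.97127258] 0.09914465205106252
45 0.003 -0.0021
40 -0.0085 0.0045
35 -0.0194 0.0121
30 -0.0295 0.0206
25 -0.0389 0.03
20 -0.0475 0.0402
15 -0.0551 0.051
10 -0.0618 0.0625
5 -0.0674 0.0745
0 -0.072 0.087
```

Call:
play_rows:
  increments:
    - [[0, 0, 0], [0, -0.0115, 0.0065], 0]
    - [[0, 0, 0], [0, -0.0225, 0.014], 0]
    - [[0, 0, 0], [0, -0.0325, 0.0225], 0]
    - [[0, 0, 0], [0, -0.042, 0.032], 0]
    - [[0, 0, 0], [0, -0.0505, 0.042], 0]
    - [[0, 0, 0], [0, -0.058, 0.053], 0]
    - [[0, 0, 0], [0, -0.065, 0.0645], 0]
    - [[0, 0, 0], [0, -0.0705, 0.0765], 0]
    - [[0, 0, 0], [0, -0.075, 0.0895], 0]
    - [[0, 0, 0], [0, -0.075, 0.09], 0]
    - [[0, 0, 0], [0, -0.075, 0.09], 0]
    - [[0, 0, 0], [0, -0.075, 0.09], 0]

```text
time: 47.47
tcp_pos: [0.5435, 0.2099, 0.1543]
tcp_rot: [[-1.0, -0.005, 0.001], [-0.005, 1.0, 0.004], [-0.001, 0.004, -1.0]]
wrist_force: [9.1, 23.2, -12.2]
finger_gap: 0.1
gripper_force: 11.9
```

Call:
play_rows:
  increments:
    - [[0, 0, 0], [0, 0, 0], 0.03]
    - [[0, 0, 0], [0, 0, 0], 0.03]
    - [[0, 0, 0], [0, 0, 0], 0.03]
    - [[0, 0, 0], [0, 0, -0.03], 0.03]
    - [[0, 0, 0], [0, 0, -0.07], 0.03]
    - [[0, 0, 0], [0, 0, -0.11], 0.03]
    - [[0, 0, 0], [0, 0, -0.15], 0.03]
    - [[0, 0, 0], [0, 0, -0.15], 0.03]
    - [[0, 0, 0], [0, 0, -0.15], 0.03]

```text
time: 48.22
tcp_pos: [0.5441, 0.2061, 0.3066]
tcp_rot: [[-1.0, -0.002, 0.002], [-0.002, 1.0, 0.002], [-0.002, 0.002, -1.0]]
wrist_force: [0.6, 0.2, -1.2]
finger_gap: 0.319
gripper_force: 0.0
```

Run:
```python
from h import *
f=save('wrist','w14'); C=cloud(f); hsv=cv2.cvtColor(f['frame'],cv2.COLOR_RGB2HSV).astype(int)
m=(hsv[...,0]>15)&(hsv[...,0]<32)&(hsv[...,1]>130)&(abs(C[...,2]-.12)<.03)&(abs(C[...,0]-.545)<.13)
P=C[m]
A=np.c_[P[:,:2],np.ones(len(P))]; k=np.linalg.lstsq(A,P[:,2],rcond=None)[0]; r=P[:,2]-A@k; g=abs(r)<.006
k=np.linalg.lstsq(A[g],P[g,2],rcond=None)[0]; print('lid slope y rad',-k[1],'x',k[0],len(P),g.sum(),P[g][:,:].min(0),P[g].max(0))
s=observe(); print(s['tcp_pos'],s['wrist_force'])
```

```text
lid slope y rad 0.007545727495870805 x 0.0009255450513670268 51692 51686 [0.41500125 0.16838938 0.11408982] [0.66914505 0.35281309 0.1218518 ]
[0.54333489 0.20599618 0.30489584] [ 0.18831518  0.22320528 -0.678081  ]
```

View pics/w14.png

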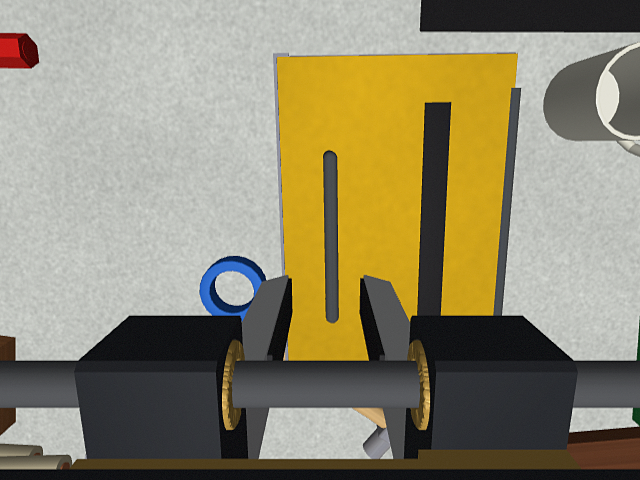

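The lid is shut, with a plane slope of 0.0075 rad against the 0.06 limit. The arm touches nothing, so I hand in.

```bash
python3 -c "
from rig import *
print(finish_job())"
```

```text
the job is handed in; nothing more can be done
None
```

I've handed the job in at about 48 s: all five brass fittings are in the hopper, the empty tray is back home in its bay, the lid is shut (about 0.008 rad), and no bystander moved visibly; the hand-in gave no verdict.

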